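# Reset the tripped laminator with a marker regripped in the sloping stand

## Robot

A 6-joint arm with a two-finger parallel gripper is mounted at the origin on the work surface. World frame = base frame: x ahead of the robot, y to its left, z up, the work surface at z = 0. Lengths are in m, angles in rad, forces in N, time in s.
With the tool pointing down it reaches from about 0.35 to 0.975 m from the base axis. Payload 4.9 kg.
Tool frame: the origin (TCP) lies at the very end of the fingers, on their centre line; the grasp point (between the pads) lies 19 mm behind it (manip.grip_depth is the distance from the TCP to the grasp point, in m); z points along the fingers, x is the direction in which the jaws open and shut, and the axes are right-handed (so a half turn about z gives the same grasp; the last joint's range is limited). The gripper opens to 85 mm and grips with 20 to 120 N. Pads are 22 mm wide; open, the fingers measure 114 mm over their backs; the gripper's body (76 mm by 85 mm) begins 54 mm behind the grasp point. The pads swing forward as they close: fully open they stand 13 mm farther back than shut.
Start: joints at [1.127, 0.053, 1.613, -0, 1.476, -0.119], TCP at [0.199, 0.592, 0.231] pointing down, gripper open.
Joint ranges: [-3.01, 3.01], [-1.01, 2.22], [0.06, 2.58], [-1.02, 4.17], [0.09, 2.62], [-3.14, 3.14]. Speed limits (rad/s): [2.57, 2.57, 3.14, 3.14, 3.14, 3.14].

## Interface

Orientations are given as a unit quaternion [w, x, y, z].
In Python, from plant import manip gives the robot as it stands. The module is installed in compiled form; this text tells all that it offers.
- The arm moves only by the shell command python3 -m crank 'ROWS' [OPENING]. ROWS is JSON, a list of rows, each a list of 4 numbers: the shift along the tool's x, y, z in cm, then the turn about the tool's z in units of 6 degrees (1.0 is 6 degrees). A call has 1 to 10 rows; each row shifts and turns the commanded pose from where the row before left it, along the tool's axes as they then stand; what a row does not reach is not made up. A row lasts 1/12 s, in which the tool goes at most 41.7 mm and 7.16 degrees, less where a joint would pass 70% of its speed; a pose out of reach is approached as far as the arm can. A call with a gripper value outside its range is refused whole. OPENING is the opening, from 0 (shut) to 1 (fully open), set as the call begins (- or left out, the last holds). The fingers move at their own pace and stop on an object; the grip force is fixed at half the most. Time passes only in rows, so rows that do not move let the fingers close. It gives the time, the measured TCP pose, the force and the opening at its end, in the units of the state.
- manip.state(): the state, without advancing time (a new reading comes with each control period).
- manip.grab_frame(name): name is "side" or "top"; returns a dict with "img" (420x560x3 uint8, red, green, blue), "intrinsics" (3x3 intrinsics, pixels), "position" and "orientation" of the camera in the world. Camera axes: x right, y up, looking along -z (the intrinsics and any distortion apply to the point x, -y, -z); pixel columns grow to the right and rows downward; lengths in m; the calibration is good to about 2 mm. A picture is of the moment at which its call begins. There is no depth.
- manip.job_done(): hands the job in, once; it reports no verdict.
The state is a dict: "time": time; "joint_pos": joint angles; "joint_vel": joint speeds; "joint_efforts": joint torques, N m; "tool_pos": TCP position; "tool_rot": TCP orientation; "contact_force": force on the tool from outside, world axes, zero at the start; "ft_torque": the same for the moment, N m; "gripper_width": opening from 0.0 (shut) to 1.0 (fully open).
Only numpy, scipy, OpenCV 4.12 (cv2) and the standard library are available. Lean on these libraries where they do the work, as an engineer would, in place of code of your own. Each camera call takes 0.05 s, during which the arm holds its last target.

## Task

The laminator has cut out and its reset button is too deep for fingers: pick up the orange-capped marker, lean it tail down in the empty middle lane of the sloping marker stand and let go of it there, so that you can take it again at the new angle. Then hold it upright, tail down, feel along the floor of the laminator's service well for the reset hole, and press the button under the hole right down for a moment. Finally put the marker back in the middle lane, tail against the stop, let go, and leave everything else on the counter where it is.

Things in the scene. Friction and masses are not known exactly. Their poses are not given: they have to be found in the camera images.
- marker: The marker to use: square white barrel 14 x 14 mm with orange cap, 155 mm long, 22 g, lying flat at the start. Origin at mid-length in the centre of its underside, 7 mm off the long axis; +x runs from tail to cap, z up as it lies. From the tail: round grey plug 8 mm across, 21 mm long; square barrel to 110 mm; cap 45 mm long, same section, fixed on. Balances 77 mm from the tail.
- marker_tail (a point): Centre of the flat tail end of the orange-capped marker, on its long axis. Same axes as the marker.
- marker_cap (a point): Centre of the cap end of the orange-capped marker, on its long axis, 155 mm from the tail. Same axes as the marker.
- stand: Plywood stand fixed to the counter, 112 mm wide, 100 mm high, three lanes rising at 45 degrees towards its +x; origin at counter level 45 mm in +x of lane_foot; z up. The empty middle lane is an open straight channel: flat floor 95 mm long, 19 mm wide, lips flaring to 28 mm at 20 mm height. The side lanes hold short highlighters, part of the stand, 15 mm above the lane floors.
- lane_foot (a point): Where the centre of the marker's tail end lies when it is home in the middle lane: against the stop that closes the lane's lower end (square to the lane, 18 mm high), 23 mm above the counter. The marker may not slide down to the stop by itself. Same axes as the stand.
- lane_top (a point): Where the centre of the marker's cap end lies when it is home in the middle lane: 155 mm from lane_foot, up the slope. The upper 60 mm of the marker sticks out free beyond the lane. Same axes as the stand.
- laminator: White desktop laminator fixed to the counter, 180 mm (x) by 350 mm (y) and 105 mm high, origin under its centre, z up. Near its rear (-x) edge the top has an open black service well, 34 mm in x by 130 mm in y and 50 mm deep, whose middle is 55 mm in -x of the origin.
- well (a point): Middle of the flat floor of the service well, 55 mm above the counter and 50 mm below the laminator's top. Same axes as the laminator. The reset hole, 16 mm across, lies on the floor's middle line along the laminator's y axis, anywhere up to 30 mm to either side of this point; black in black, it has to be felt for.
- reset (a joint): Travel of the reset button in m: 0 at rest, 0.006 pressed right down. A spring plunger 14 mm across, its top 7 mm below the well's floor in the reset hole; it moves straight down, starts to give at 1.5 N, is fully down at 5 N and springs back when let go.
- blue_marker: Another marker of the same size and form with a blue cap, lying on the counter. Leave it alone. Origin at the middle of its underside, +x to the cap.
- stapler: Red and black stapler, 130 x 30 x 50 mm. Leave it alone. Origin under its centre, x along it.
- notes: Block of yellow and orange sticky notes, 76 x 76 x 34 mm. Leave it alone. Origin under its centre.
- glue: Glue bottle with an orange cap, 44 mm across, 120 mm high. Leave it alone. Origin under its centre.
- pot: White pot of paint brushes, 90 mm across, pot 110 mm and brushes about 220 mm high. Leave it alone. Origin under its centre.
- tape: Roll of clear tape lying flat, 70 mm across, 24 mm high. Leave it alone. Origin under its centre.
There are look-alikes about, which are no part of the job. Several things look just like the stand: the one meant starts farthest to the robot's left. What is shaped like the marker but purple is not meant.

How it is judged:
By the outcome, as a careful person would: the job done as asked, in the order asked, and still so for the second after the job is handed in, with the robot touching nothing.
It also fails if it takes over 72 s, if anything falls off the work surface, if the arm or the gripper's body presses on something with over 40 N, if the wrist force passes 120 N, or if a joint passes its speed limit or range.

## Working session

There is one attempt and no reset: what is moved stays moved. The work goes in short steps, Python scripts to look and compute and a shell command to move; the robot and the scene stay as the last step left them, time stands still between calls to the robot, and variables do not carry over. Pictures are saved under pics/ and viewed, and the job is handed in when it is done.

```bash
mkdir -p pics; ls
python3 - <<'E'
from plant import manip
import cv2,numpy as np
print(manip.state())
for n in("side","top"):
    f=manip.grab_frame(n); cv2.imwrite(f"pics/{n}0.png",f["img"][:,:,::-1])
    print(n,f["intrinsics"],f["position"],f["orientation"],[k for k in f])
E
```

```text
pics
{'time': 0.0, 'joint_pos': array([ 1.12699890e+00,  5.33471710e-02,  1.61430756e+00, -2.47672406e-06,
        1.47595457e+00, -1.18981186e-01]), 'joint_vel': array([ 0.00101543, -0.00024803, -0.00176804, -0.00102013,  0.00066909,
       -0.00176571]), 'joint_efforts': array([-1.40383530e-03, -3.93688309e+01, -3.70173776e+01, -2.45503761e-04,
        7.10455875e-03, -5.10372288e-06]), 'tool_pos': array([0.19918177, 0.59176148, 0.2300609 ]), 'tool_rot': array([ 4.88039607e-04,  8.12137018e-01,  5.83465893e-01, -8.82347988e-04]), 'contact_force': array([ 0.02551574,  0.30981642, -0.24389611]), 'ft_torque': array([ 0.01090612, -0.03575452, -0.06171157]), 'gripper_width': 1.0010904139647303}
side [[411.9304189   0.        278.7265619]
 [  0.        411.9304189 211.1083493]
 [  0.          0.          1.       ]] [ 0.35676515 -0.75997181  0.70120786] [ 0.88001193  0.46287928 -0.04375354 -0.0969918 ] ['img', 'intrinsics', 'position', 'orientation']
top [[387.5081929    0.         280.11457691]
 [  0.         387.5081929  205.85380761]
 [  0.           0.           1.        ]] [0.43249921 0.05347303 1.02191514] [-0.70097251 -0.04587047  0.03785712  0.71070407] ['img', 'intrinsics', 'position', 'orientation']
```

View pics/side0.png

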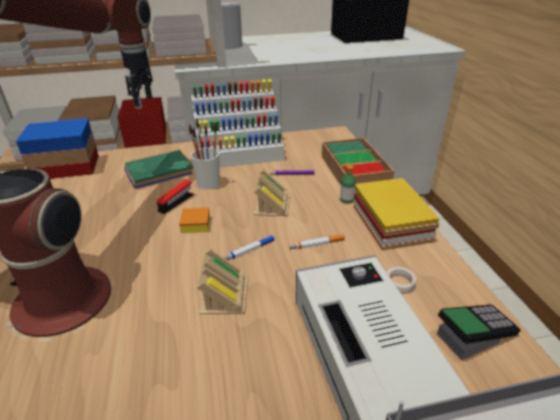

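View pics/top0.png

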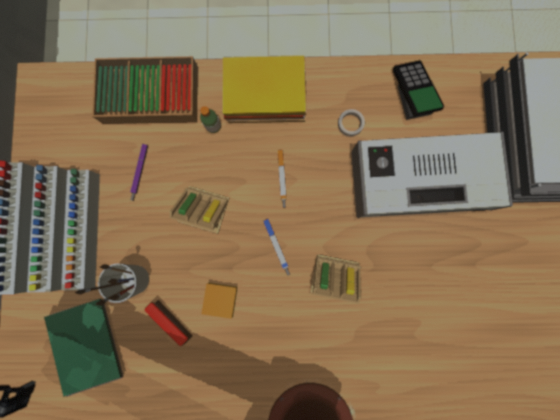

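Top view: the image's up is +x and left is +y. The orange-capped marker has its cap at about (281,157) and its tail at (284,205). It could be confused with the blue marker (277,247) or the purple one (139,172). The two stands are at (200,210) and (337,278); the left one (200,210) is meant. The laminator is at (435,175) with its well at (438,196).

```bash
cat > h.py <<'E'
import cv2,numpy as np
from plant import manip
from scipy.spatial.transform import Rotation as R
def rot(q): return R.from_quat([q[1],q[2],q[3],q[0]]).as_matrix()
def ray(f,u,v):
    d=np.linalg.inv(f["intrinsics"])@[u,v,1]; d=np.array([d[0],-d[1],-d[2]])
    return np.array(f["position"]),rot(f["orientation"])@d
def onz(f,u,v,z):
    p,d=ray(f,u,v); return p+d*(z-p[2])/d[2]
def proj(f,P):
    c=rot(f["orientation"]).T@(np.array(P)-f["position"]); x=f["intrinsics"]@[c[0],-c[1],-c[2]]
    return x[:2]/x[2]
def tri(fa,a,fb,b):
    p,d=ray(fa,*a);q,e=ray(fb,*b)
    s=np.linalg.lstsq(np.c_[d,-e],q-p,rcond=None)[0]
    A=p+s[0]*d;B=q+s[1]*e
    return (A+B)/2,np.linalg.norm(A-B)
def crop(f,x0,y0,w,h,name,k=None):
    k=k or int(min(800/w,600/h)); im=f["img"][y0:y0+h,x0:x0+w,::-1]
    cv2.imwrite("pics/"+name,cv2.resize(im,None,fx=k,fy=k,interpolation=cv2.INTER_CUBIC))
E
python3 - <<'E'
from h import *
t=manip.grab_frame("top");s=manip.grab_frame("side")
crop(t,165,140,140,100,"c1.png");crop(s,245,165,110,80,"c2.png")
crop(t,340,120,180,100,"c3.png");crop(s,290,250,170,160,"c4.png")
E
```

```text
(no output)
```

View pics/c1.png

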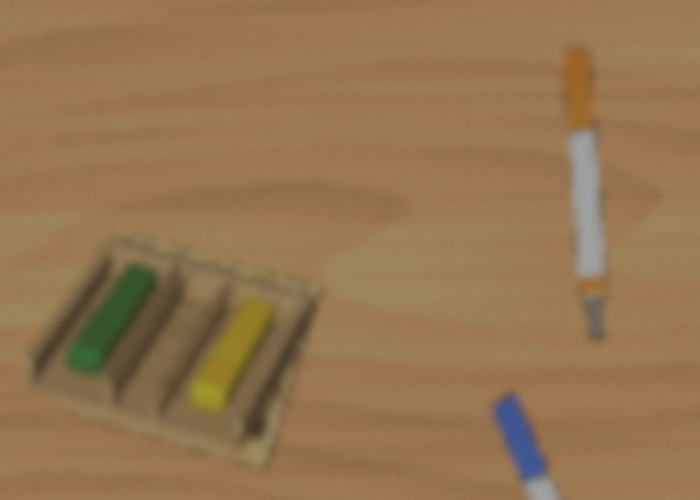

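View pics/c2.png

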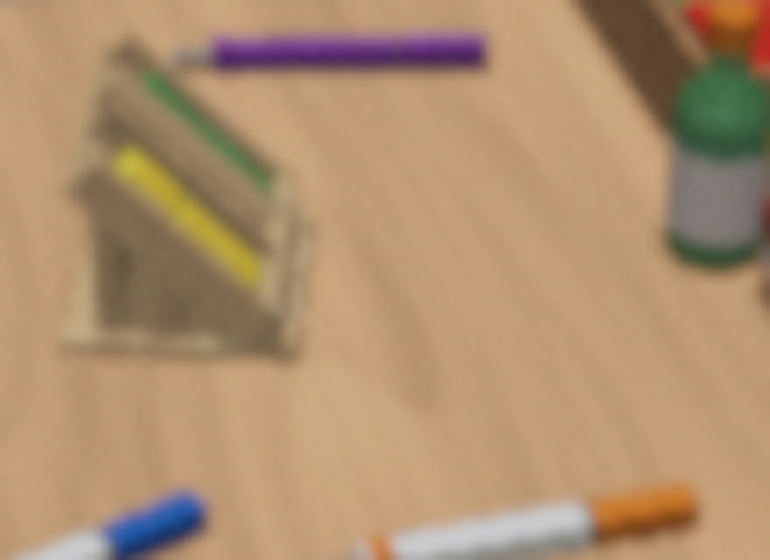

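View pics/c3.png

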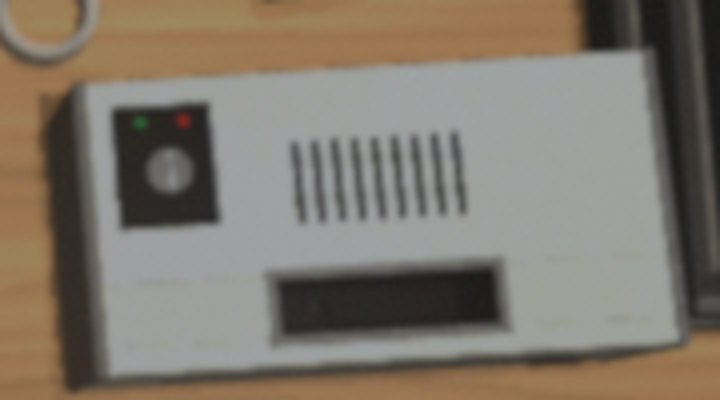

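View pics/c4.png

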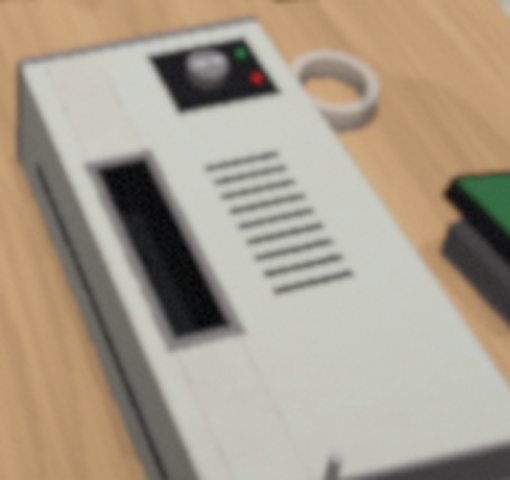

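```bash
cat > m1.py <<'E'
from h import *
t=manip.grab_frame("top");s=manip.grab_frame("side")
def blobs(f,lo,hi,box):
    hsv=cv2.cvtColor(f["img"],cv2.COLOR_RGB2HSV); m=cv2.inRange(hsv,np.array(lo),np.array(hi))
    k=np.zeros_like(m);x0,y0,x1,y1=box;k[y0:y1,x0:x1]=255;m&=k
    n,l,st,c=cv2.connectedComponentsWithStats(m)
    if n<2: return None
    i=1+np.argmax(st[1:,4]); ys,xs=np.where(l==i); P=np.c_[xs,ys].astype(np.float32)
    (cx,cy),(w,h),a=cv2.minAreaRect(P); bx=cv2.boxPoints(((cx,cy),(w,h),a))
    mid=[(bx[j]+bx[(j+1)%4])/2 for j in range(4)]
    L=[np.linalg.norm(bx[j]-bx[(j+1)%4]) for j in range(4)]
    e=(mid[0],mid[2]) if L[0]<L[1] else (mid[1],mid[3])
    return st[i,4],P.mean(0),e
np.set_printoptions(precision=4,suppress=True)
Y=([20,130,90],[34,255,255]);G=([40,90,40],[85,255,255]);O=([5,150,120],[17,255,255])
for nm,f,bx in(("top",t,(165,180,235,235)),("side",s,(250,168,295,220))):
    print(nm,"Y",blobs(f,*Y,bx),"G",blobs(f,*G,bx))
a=blobs(t,*Y,(165,180,235,235));b=blobs(s,*Y,(250,168,295,220));g=blobs(t,*G,(165,180,235,235))
gs=blobs(s,*G,(250,168,295,220))
pY,e=tri(t,a[1],s,b[1]);print("yellow 3d",pY,e); 
print("green 3d",tri(t,g[1],s,gs[1]))
pG=onz(t,*g[1],pY[2]);pY=onz(t,*a[1],pY[2])
print("Y,G at same z",pY,pG,"dist",np.linalg.norm(pY-pG))
# orange cap
o=blobs(t,*O,(260,140,300,180));print("cap",o)
for z in(0.0105,0.007): print([onz(t,*q,z) for q in o[2]],onz(t,*o[1],z))
o=blobs(s,*O,(320,228,355,250));print("caps",o,[onz(s,*q,.009) for q in o[2]])
E
python3 m1.py
```

```text
top Y (np.int32(221), array([210.5973, 210.7738], dtype=float32), (array([216.8981, 198.8535], dtype=float32), array([204.4013, 221.7643], dtype=float32))) G (np.int32(142), array([186.5352, 203.7324], dtype=float32), (array([192.6854, 193.1966], dtype=float32), array([180.4247, 213.2596], dtype=float32)))
side Y (np.int32(117), array([271.4786, 194.8803], dtype=float32), (array([261.8643, 186.1493], dtype=float32), array([281.724 , 204.2036], dtype=float32))) G (np.int32(23), array([273.0869, 182.1304], dtype=float32), (array([266.1131, 175.8755], dtype=float32), array([281.8416, 190.1742], dtype=float32)))
yellow 3d [0.5398 0.2375 0.0596] 0.005060808314512525
green 3d (array([0.5572, 0.2965, 0.0663]), np.float64(0.00426036597323558))
Y,G at same z [0.5373 0.2378 0.0596] [0.5559 0.2985 0.0596] dist 0.06347660352396134
cap (np.int32(78), array([280.3205, 157.2179], dtype=float32), (array([280.5, 150. ], dtype=float32), array([280.5, 164. ], dtype=float32)))
[array([0.7034, 0.0612, 0.0105]), array([0.6652, 0.0617, 0.0105])] [0.6837 0.0619 0.0105]
[array([0.7043, 0.0612, 0.007 ]), array([0.666 , 0.0617, 0.007 ])] [0.6845 0.0619 0.007 ]
caps (np.int32(79), array([336.6709, 237.8608], dtype=float32), (array([343., 238.], dtype=float32), array([330., 238.], dtype=float32))) [array([0.7019, 0.0586, 0.009 ]), array([0.6678, 0.0665, 0.009 ])]
```

```bash
cat > m2.py <<'E'
from h import *
np.set_printoptions(precision=4,suppress=True)
t=manip.grab_frame("top");s=manip.grab_frame("side")
c=onz(t,280.4,149.4,.007);ta=onz(t,284.4,207.6,.007);v=c-ta
print("marker cap,tail",c,ta,np.linalg.norm(v),"yaw",np.degrees(np.arctan2(v[1],v[0])))
print("grip point 115mm from tail",ta+v/np.linalg.norm(v)*.115, "side px of cap,tail",proj(s,c),proj(s,ta))
st=manip.state();Rm=rot(st["tool_rot"]);print("tool",st["tool_pos"],"\n",Rm)
# lamp. well corners from c3 (scale4, off 340,120): inner black at z=.105
for q in((278,282),(500,268),(496,322),(284,335)): print("well rim",onz(t,340+q[0]/4,120+q[1]/4,.105))
for q in((75,85),(655,48),(688,343),(100,380)): print("lam top",onz(t,340+q[0]/4,120+q[1]/4,.105))
for q in((95,165),(150,155),(235,330),(172,345)): print("well rim side",onz(s,290+q[0]/3,250+q[1]/3,.105))
E
python3 m2.py
python3 - <<'E'
from h import *
t=manip.grab_frame("top");s=manip.grab_frame("side")
crop(t,168,184,66,52,"c5.png",11);crop(s,252,165,48,56,"c6.png",10)
E
```

```text
marker cap,tail [0.706  0.0614 0.007 ] [0.5486 0.053  0.007 ] 0.15760660216382466 yaw 3.0824648896715985
grip point 115mm from tail [0.6634 0.0592 0.007 ] side px of cap,tail [344.0276 237.7227] [288.1182 248.1261]
tool [0.1994 0.5922 0.2311] 
 [[ 0.3191  0.9477 -0.0001]
 [ 0.9477 -0.3191 -0.0002]
 [-0.0003 -0.0001 -1.    ]]
well rim [ 0.5741 -0.2458  0.105 ]
well rim [ 0.5806 -0.378   0.105 ]
well rim [ 0.5482 -0.3734  0.105 ]
well rim [ 0.5422 -0.2477  0.105 ]
lam top [ 0.6967 -0.1296  0.105 ]
lam top [ 0.7139 -0.4806  0.105 ]
lam top [ 0.534  -0.4854  0.105 ]
lam top [ 0.517  -0.1377  0.105 ]
well rim side [ 0.5451 -0.2413  0.105 ]
well rim side [ 0.582 -0.241  0.105]
well rim side [ 0.585 -0.375  0.105]
well rim side [ 0.5477 -0.3763  0.105 ]
```

View pics/c5.png

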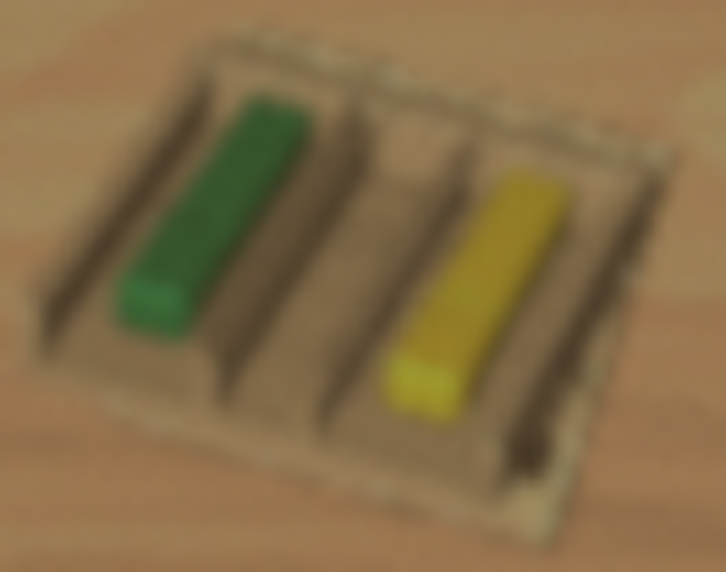

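View pics/c6.png

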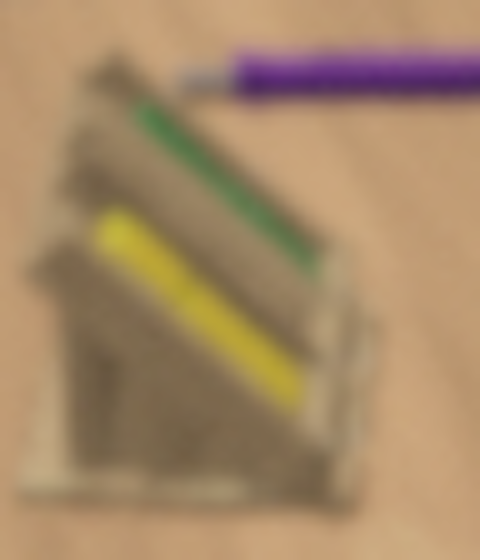

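```bash
cat > m3.py <<'E'
from h import *
np.set_printoptions(precision=4,suppress=True)
t=manip.grab_frame("top");s=manip.grab_frame("side")
H,e=tri(t,(206.8,217.3),s,(263.5,186.5));L,e2=tri(t,(217.2,200.5),s,(281,204.5))
print("Yhigh",H,e,"Ylow",L,e2,"len",np.linalg.norm(H-L),H-L)
for zh,zl in((H[2],L[2]),):
    YH=onz(t,206.8,217.3,zh);GH=onz(t,182.4,210.1,zh);YL=onz(t,217.2,200.5,zl);GL=onz(t,193.7,193.4,zl)
    print(YH,GH,YL,GL)
    d=(GH-YH)+(GL-YL);u=np.array([-d[1],d[0],0]);u/=np.linalg.norm(u)
    m=((YH+GH)/2,(YL+GL)/2);print("u",u,np.degrees(np.arctan2(u[1],u[0])),"mids",m,"dir",np.degrees(np.arctan2(*(m[0]-m[1])[[1,0]])))
    c=(m[0]+m[1])/2
    # top surface: z = (s) +34.3mm with s along u from foot
    sfoot=c[2]-.0343; foot=c-u*sfoot; foot[2]=.023
    print("foot",foot,"floor top edge",foot+u*.072,"lane_top",foot+u*.1096, "slope",(m[0]-m[1])[2]/np.linalg.norm((m[0]-m[1])[:2]))
    b=np.array([u[1],-u[0],0])  # right side
    # reproject base corners & rim to check (stand 112 wide)
    for f,n in((t,"top"),(s,"side")):
        for sg in(-1,1):
            print(n,sg,"top rim end",proj(f,np.r_[(foot+u*.058+sg*b*.056)[:2],.0994]),"stop top",proj(f,np.r_[(foot+u*(-.008)+sg*b*.056)[:2],.031]))
E
python3 m3.py
```

```text
Yhigh [0.5193 0.2411 0.089 ] 0.002102809116492418 Ylow [0.5676 0.2267 0.029 ] 0.0009304129293575226 len 0.07832155878894391 [-0.0482  0.0145  0.06  ]
[0.5183 0.2412 0.089 ] [0.5367 0.3008 0.089 ] [0.5671 0.2267 0.029 ] [0.5866 0.288  0.029 ]
u [-0.9542  0.2993  0.    ] 162.5870308590896 mids (array([0.5275, 0.271 , 0.089 ]), array([0.5769, 0.2574, 0.029 ])) dir 164.53334991090364
foot [0.5757 0.2568 0.023 ] floor top edge [0.507  0.2784 0.023 ] lane_top [0.4711 0.2896 0.023 ] slope 1.1712854907542634
top -1 top rim end [214.4312 222.9113] stop top [227.0063 200.4493]
top 1 top rim end [170.1452 209.611 ] stop top [185.9639 188.2557]
side -1 top rim end [258.8115 187.6963] stop top [282.42   208.7812]
side 1 top rim end [263.6357 168.4898] stop top [285.4289 188.5663]
```

Run:
```python
from h import *
np.set_printoptions(precision=4,suppress=True)
t=manip.grab_frame("top");s=manip.grab_frame("side")
a=onz(t,168+545/11,184+540/11,0.004);b=onz(t,168+105/11,184+402/11,0.004)
m=(a+b)/2;d=b-a;print(a,b,np.linalg.norm(d),"mid",m,"perp ang",np.degrees(np.arctan2(d[0],-d[1])))
u=np.array([-.9542,.2993,0]);foot=np.array([.5757,.2568,0])
r=m-foot;print("along",r@u,"lat",r@[u[1],-u[0],0])
for q in((25,492),(350,503)): 
    p=onz(s,252+q[0]/10,165+q[1]/10,0.003);r=p-foot;print(p,"along",r@u,"lat",r@[u[1],-u[0],0])
```

```text
[0.484  0.2296 0.004 ] [0.5186 0.3357 0.004 ] 0.11157744170933367 mid [0.5013 0.2827 0.004 ] perp ang 161.95872856473756
along 0.07872699658896197 lat 0.0024468525327359866
[0.4888 0.2323 0.003 ] along 0.0756311255403462 lat -0.04937936797634967
[0.581  0.2048 0.003 ] along -0.020641281613618764 lat -0.048003203898856206
```

```bash
python3 -m crank '[[0,0,-2.7,-1.2],[0,0,-2.7,-1.2],[0,0,-2.6,-1.2],[-2.78,2.18,0,0],[-2.78,2.18,0,0],[-2.78,2.18,0,0],[-2.78,2.18,0,0],[-2.78,2.18,0,0],[-2.78,2.18,0,0],[-2.78,2.18,0,0]]' 1
python3 -m crank '[[-2.78,2.18,0,0],[-2.78,2.18,0,0],[-2.78,2.18,0,0],[-2.78,2.18,0,0],[-2.78,2.18,0,0],[-2.78,2.18,0,0],[-2.78,2.18,1,0],[-2.78,2.18,2,0],[-2.78,2.18,2,0],[-2.78,2.18,2,0]]'
python3 -m crank '[[-2.78,2.18,2,0],[-2.78,2.18,2,0],[-2.78,2.18,2,0],[0,0,0,0]]'
```

```text
time: 1.53
tool_pos: [0.3624, 0.4042, 0.3115]
tool_rot: [0.0, 0.689, 0.725, 0.0]
contact_force: [0.1, -0.3, -0.9]
gripper_width: 1.002
time: 2.37
tool_pos: [0.5944, 0.1374, 0.2411]
tool_rot: [0.0, 0.689, 0.725, 0.001]
contact_force: [-0.5, 1.2, 0.1]
gripper_width: 1.001
time: 2.7
tool_pos: [0.663, 0.0539, 0.1748]
tool_rot: [-0.002, 0.691, 0.723, -0.003]
contact_force: [-1.0, -0.0, -1.3]
gripper_width: 1.003
```

```bash
python3 -m crank '[[0.25,0,3,0],[0.25,0,3,0],[0,0,3,0],[0,0,2,0],[0,0,0,0],[0,0,0,0]]'
python3 - <<'E'
from h import *
print(manip.state()["tool_pos"],manip.state()["tool_rot"])
t=manip.grab_frame("top");s=manip.grab_frame("side")
crop(t,240,130,90,90,"d1.png");crop(s,270,190,100,80,"d2.png")
E
```

```text
time: 3.2
tool_pos: [0.6615, 0.0642, 0.0703]
tool_rot: [-0.001, 0.689, 0.725, -0.001]
contact_force: [-0.4, 0.2, 0.2]
gripper_width: 1.001
[0.66154721 0.0641984  0.07030266] [-0.00103314  0.68903212  0.72472954 -0.00088051]
```

View pics/d1.png

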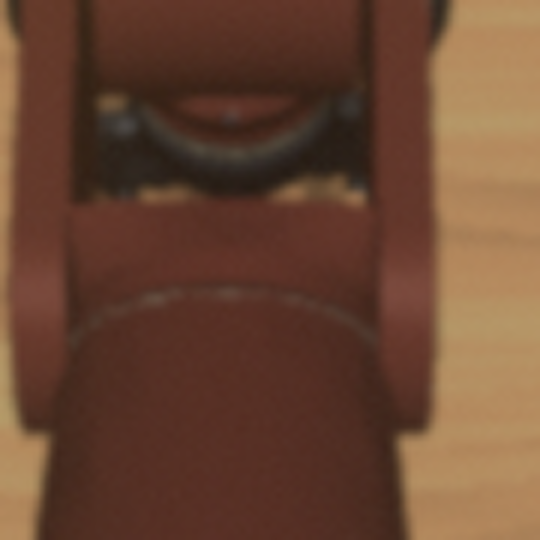

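View pics/d2.png

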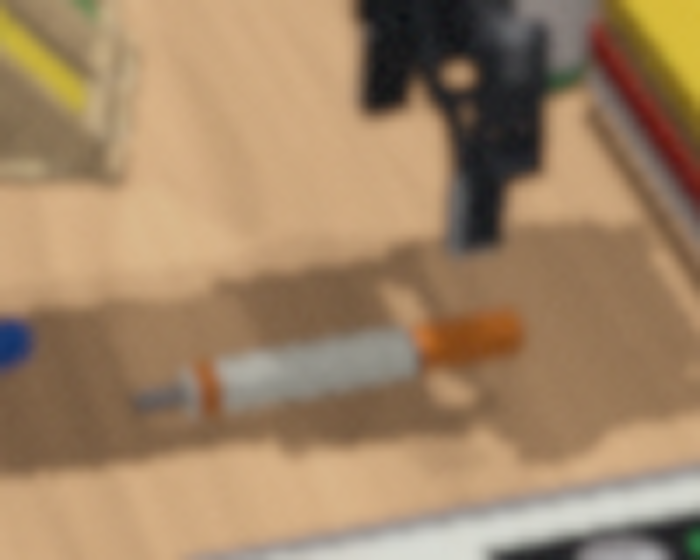

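```bash
python3 -m crank '[[-0.25,0.1,2.5,0],[-0.25,0.1,2.5,0],[0,0,1.5,0],[0,0,0,0],[0,0,0,0]]'
python3 -m crank '[[0,0,0,0],[0,0,0,0],[0,0,0,0],[0,0,0,0],[0,0,0,0],[0,0,0,0],[0,0,0,0],[0,0,0,0]]' 0
```

```text
time: 3.72
tool_pos: [0.6649, 0.0591, 0.0068]
tool_rot: [-0.0, 0.689, 0.725, 0.0]
contact_force: [0.3, 0.1, 1.0]
gripper_width: 0.997
time: 4.38
tool_pos: [0.6654, 0.059, 0.007]
tool_rot: [0.0, 0.689, 0.725, 0.0]
contact_force: [0.0, 0.2, 3.2]
gripper_width: 0.137
```

```bash
python3 -m crank '[[0,0,-2,0],[0,0,-4,0],[0,0,-4,0.8],[0,0,-4,1.19],[0,0,-4,1.19],[0,0,-2,1.19],[0,0,0,1.19],[0,0,0,1.19],[0,0,0,1.19],[0,0,0,1.19]]'
python3 -m crank '[[0,0,0,1.19],[0,0,0,1.19],[0,0,0,1.19],[0,0,0,1.19],[0,0,0,1.19],[0,0,0,1.19],[0,0,0,1.19],[0,0,0,1.19],[0,0,0,1.19],[0,0,0,1.19]]'
python3 -m crank '[[0,0,0,1.19],[0,0,0,1.19],[0,0,0,1.19],[0,0,0,1.19],[0,0,0,1.19],[0,0,0,1.19],[0,0,0,1.19],[0,0,0,1.19],[0,0,0,1.19],[0,0,0,1.19]]'
python3 -m crank '[[-2.05,3.1,0,0.47],[-2.05,3.1,0,0],[-2.05,3.1,0,0],[-2.05,3.1,0,0],[-2.05,3.1,0,0],[-2.05,3.1,0,0],[-2.05,3.1,0,0],[-2.05,3.1,0,0],[0,0,0,0],[0,0,0,0]]'
python3 - <<'E'
from h import *
st=manip.state();q=rot(st["tool_rot"])[:,0];print(st["tool_pos"],np.degrees(np.arctan2(q[1],q[0])),st["joint_pos"])
t=manip.grab_frame("top");s=manip.grab_frame("side")
crop(t,150,150,130,100,"e1.png");crop(s,200,110,130,100,"e2.png")
E
```

```text
time: 5.22
tool_pos: [0.6645, 0.059, 0.2059]
tool_rot: [-0.0, 0.946, 0.323, -0.0]
contact_force: [-1.2, -0.1, 0.4]
gripper_width: 0.139
time: 6.05
tool_pos: [0.6644, 0.059, 0.2055]
tool_rot: [0.0, 0.957, -0.289, -0.001]
contact_force: [0.1, 0.4, -0.6]
gripper_width: 0.135
time: 6.88
tool_pos: [0.6644, 0.059, 0.2055]
tool_rot: [-0.001, -0.608, 0.794, 0.0]
contact_force: [0.5, 0.3, -1.5]
gripper_width: 0.136
time: 7.72
tool_pos: [0.4749, 0.29, 0.2059]
tool_rot: [-0.0, -0.593, 0.806, -0.0]
contact_force: [-0.5, -0.0, 0.2]
gripper_width: 0.14
[0.47493591 0.28999984 0.20590527] -107.32305218877248 [ 4.14609496e-01 -9.33062563e-02  1.79948152e+00 -3.26440689e-04
  1.43598107e+00  2.28779415e+00]
```

View pics/e1.png

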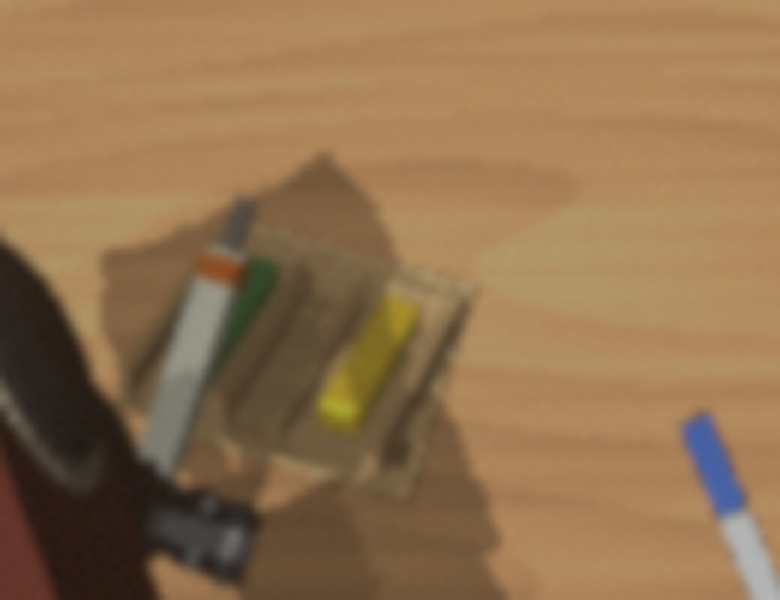

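View pics/e2.png

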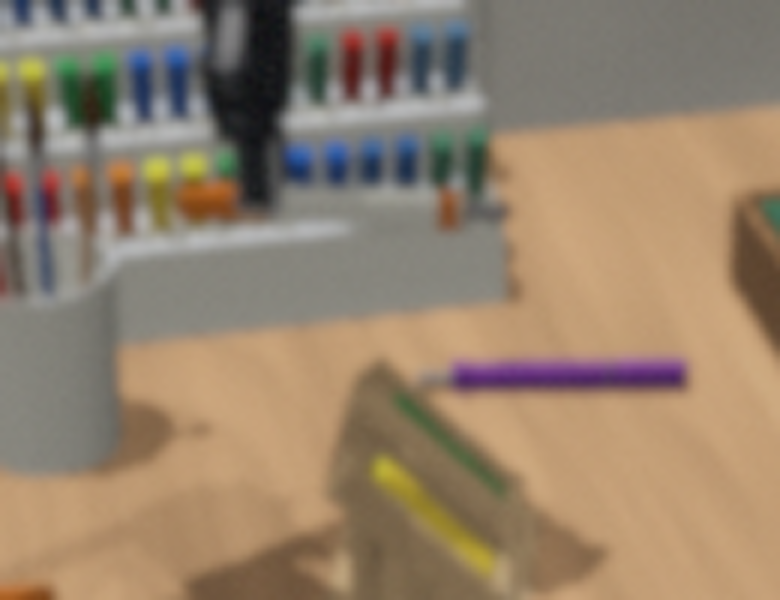

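```bash
python3 -m crank '[[0,0,2.5,0],[0,0,2.5,0],[0,0,2,0],[0,0,1.5,0],[0,0,0,0],[0,0,0,0]]'
python3 - <<'E'
from h import *
st=manip.state();q=rot(st["tool_rot"])[:,0];print(st["tool_pos"],np.degrees(np.arctan2(q[1],q[0])))
t=manip.grab_frame("top");s=manip.grab_frame("side")
P=st["tool_pos"];u=np.array([-.9542,.2993,0])
print("pred tail",proj(t,P-u*.1165),proj(s,P-u*.1165),"orange ring",proj(t,P-u*.0925),proj(s,P-u*.0925))
crop(t,165,170,80,75,"e3.png",8);crop(s,220,150,90,75,"e4.png",8)
E
```

```text
time: 8.32
tool_pos: [0.4764, 0.2875, 0.1203]
tool_rot: [-0.001, -0.59, 0.807, 0.0]
contact_force: [0.2, -0.0, 0.6]
gripper_width: 0.132
[0.47644007 0.28754994 0.12030212] -107.63457300394384
pred tail [199.59322238 186.96411463] [285.38639316 172.32406459] orange ring [196.43982044 196.60398565] [277.07875138 172.0454442 ]
```

View pics/e3.png

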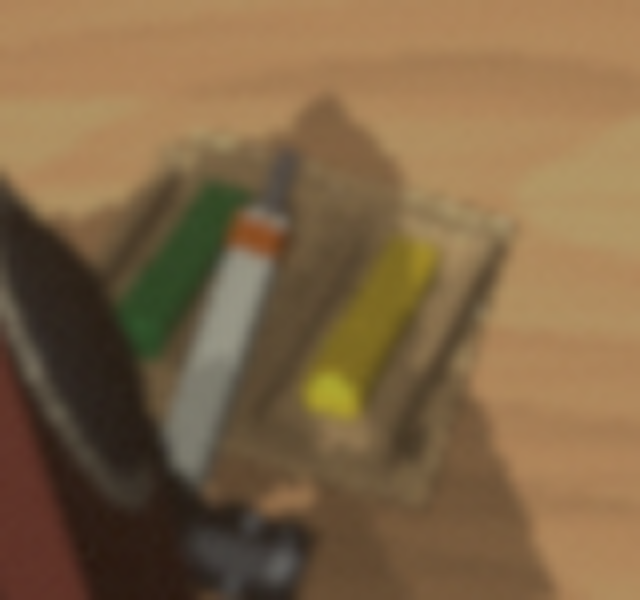

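View pics/e4.png

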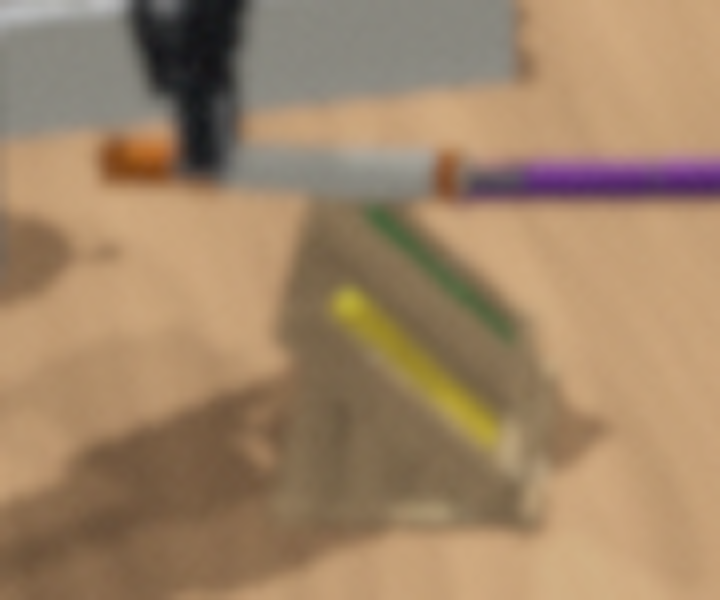

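Run:
```python
from h import *
st=manip.state();t=manip.grab_frame("top")
u=np.array([-.9542,.2993,0]);b=np.array([.2993,.9542,0]);foot=np.array([.5757,.2568,0])
for q in((288,150),(258,232),(240,282),(212,370)):
    p=onz(t,165+q[0]/8,170+q[1]/8,.1203)-foot;print(q,"along",p@u,"lat",p@b)
p=st["tool_pos"]-foot;print("tcp",p@u,p@b)
```

```text
(288, 150) along -0.009478084330977006 lat -0.004885462162297455
(258, 232) along 0.01628094349722585 lat -0.003973316784604076
(240, 282) along 0.031886270981202725 lat -0.0035024814969354004
(212, 370) along 0.05890287005319928 lat -0.003713609998197593
tcp 0.10308655263030321 0.000956743988915364
```

Run:
```python
from h import *
t=manip.grab_frame("top")
u=np.array([-.9542,.2993,0]);b=np.array([.2993,.9542,0]);foot=np.array([.5757,.2568,0])
for n,q,z in(("floor end",(272,415),.0852),("rib end L",(220,385),.0952),("stop top",(420,105),.031),("left outer wall floor end",(45,350),.0852),("right outer",(500,490),.0852)):
    p=onz(t,168+q[0]/11,184+q[1]/11,z)-foot;print(n,"along",p@u,"lat",p@b)
```

```text
floor end along 0.07008464125561735 lat -0.001679873137031799
rib end L along 0.06715694926240362 lat 0.008792808015885795
stop top along -0.009793349293222939 lat 0.0012877923681405687
left outer wall floor end along 0.07078731340668128 lat 0.051122420387660406
right outer along 0.07142021056629132 lat -0.05510956839729041
```

```bash
python3 -m crank '[[-0.43,-0.5,0,0],[0,0,1,0],[0,0,0.8,0],[0,0,0,0],[0,0,0,0]]'
python3 - <<'E'
from h import *
st=manip.state();q=rot(st["tool_rot"])[:,0];print(st["tool_pos"],np.degrees(np.arctan2(q[1],q[0])))
t=manip.grab_frame("top");s=manip.grab_frame("side")
crop(t,165,170,80,75,"f3.png",8);crop(s,220,150,90,75,"f4.png",8)
E
```

```text
time: 8.93
tool_pos: [0.4814, 0.2911, 0.1017]
tool_rot: [-0.001, -0.591, 0.807, 0.0]
contact_force: [0.3, -0.0, 0.3]
gripper_width: 0.137
[0.48135233 0.29109469 0.10174832] -107.51484916373961
```

View pics/f3.png

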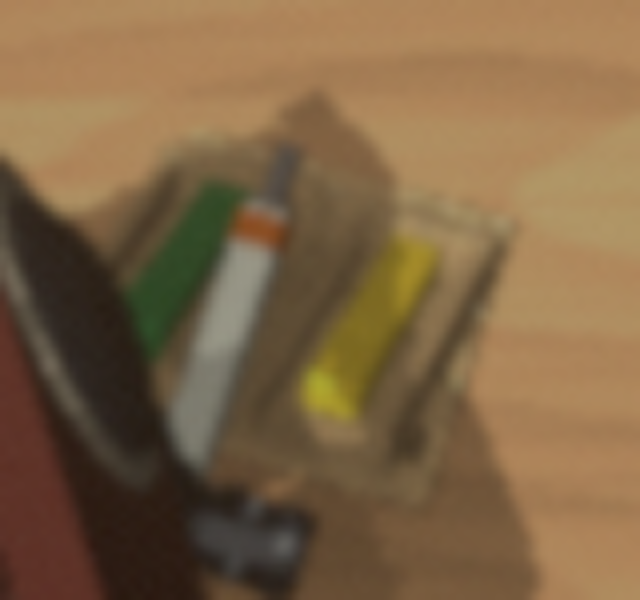

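View pics/f4.png

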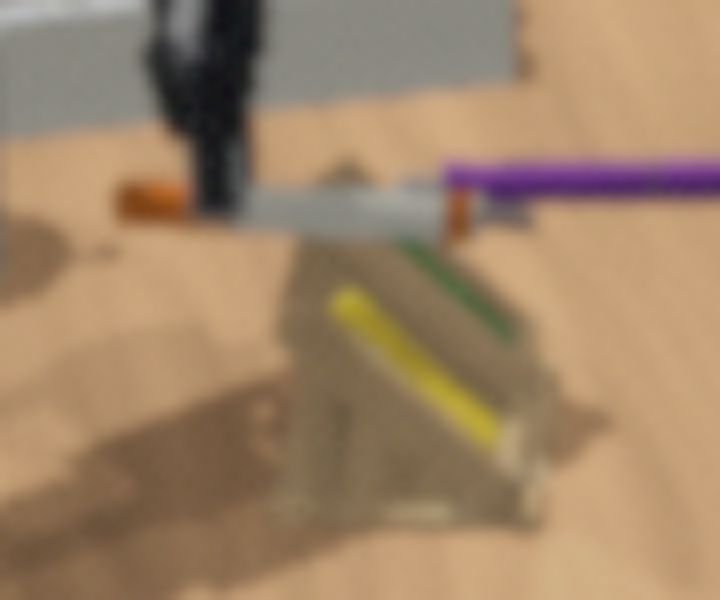

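Run:
```python
from h import *
t=manip.grab_frame("top");s=manip.grab_frame("side")
u=np.array([-.9542,.2993,0]);b=np.array([.2993,.9542,0]);foot=np.array([.5757,.2568,0])
for q in((287,148),(259,227),(238,290),(212,370)):
    p=onz(t,165+q[0]/8,170+q[1]/8,.1017)-foot;print(q,"along",p@u,"lat",p@b)
print(tri(t,(165+259/8,170+227/8),s,(220+458/8,150+213/8)))
print("tail",tri(t,(165+287/8,170+148/8),s,(220+525/8,150+212/8)))
```

```text
(287, 148) along -0.011731260317817216 lat 0.00037908629151541684
(259, 227) along 0.01352611562538238 lat 0.0010141897078075979
(238, 290) along 0.03344801767147862 lat 0.0011351294140044036
(212, 370) along 0.05855456820852451 lat 0.0010964181346346008
(array([0.56396318, 0.26106949, 0.10437487]), np.float64(0.0024899316615717136))
tail (array([0.58720497, 0.25249198, 0.10648844]), np.float64(0.0019996136986589665))
```

```bash
python3 -m crank '[[0,-0.3,0.3,0],[0,0,0.4,0],[0,0,0.1,0],[0,0,0,0],[0,0,0,0]]'
python3 -m crank '[[0,0,0,0],[0,0,0,0],[0,0,0,0],[0,0,0,0],[0,0,0,0],[0,0,0,0]]' 0.5
python3 - <<'E'
from h import *
t=manip.grab_frame("top");s=manip.grab_frame("side")
crop(t,165,170,80,75,"g3.png",8);crop(s,220,150,90,75,"g4.png",8)
E
```

```text
time: 9.55
tool_pos: [0.4851, 0.2905, 0.095]
tool_rot: [-0.0, -0.591, 0.807, 0.0]
contact_force: [0.7, -0.2, -0.1]
gripper_width: 0.139
time: 10.05
tool_pos: [0.4852, 0.2905, 0.0954]
tool_rot: [0.0, -0.591, 0.807, -0.0]
contact_force: [0.1, 0.7, -0.5]
gripper_width: 0.501
```

View pics/g3.png

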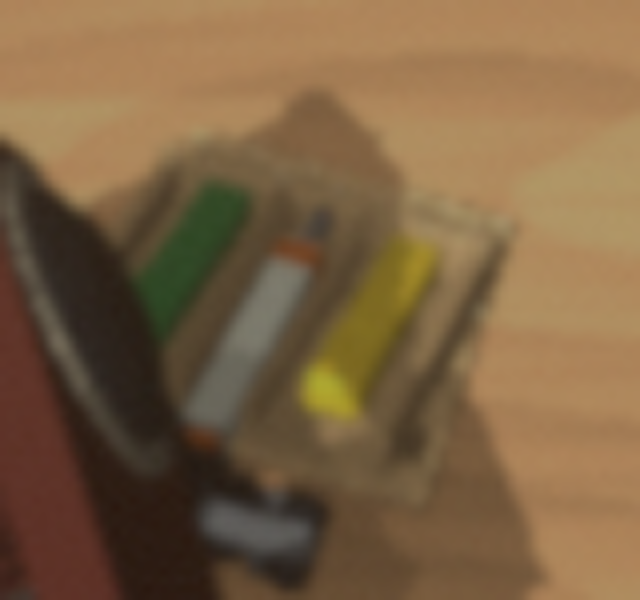

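View pics/g4.png

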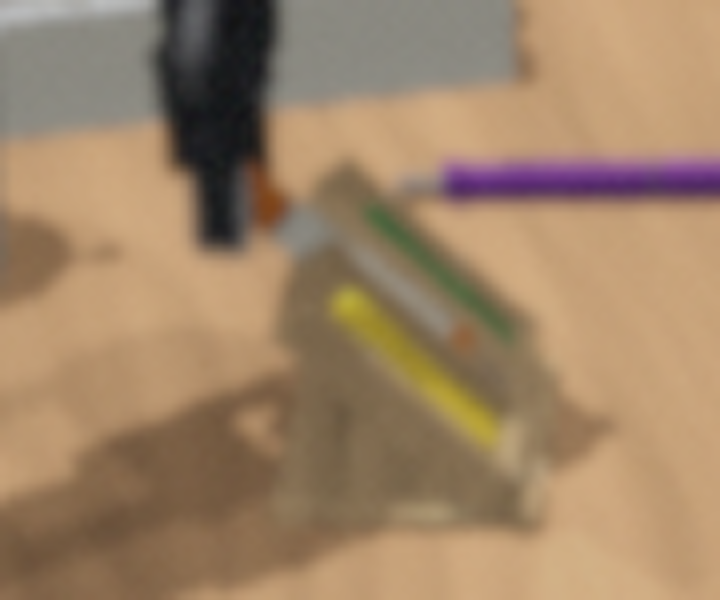

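```bash
python3 -m crank '[[0,0,0,0],[0,0,0,0],[0,0,0,0],[0,0,0,0],[0,0,0,0]]' 0
python3 -m crank '[[0,-0.2,0.2,0],[0,-0.2,0.2,0],[0,0,0,0]]'
python3 -m crank '[[0,-0.1,0.1,0],[0,0,0,0],[0,0,0,0]]'
python3 -m crank '[[0,-0.1,0.1,0],[0,0,0,0],[0,0,0,0]]'
```

```text
time: 10.57
tool_pos: [0.4852, 0.2906, 0.0954]
tool_rot: [0.0, -0.591, 0.807, 0.0]
contact_force: [-0.6, 0.1, 0.4]
gripper_width: 0.153
time: 10.82
tool_pos: [0.4861, 0.2919, 0.0949]
tool_rot: [-0.002, -0.591, 0.807, 0.004]
contact_force: [-22.7, 3.7, 22.7]
gripper_width: 0.154
time: 11.07
tool_pos: [0.4862, 0.2922, 0.0948]
tool_rot: [-0.003, -0.591, 0.807, 0.005]
contact_force: [-26.8, 4.2, 28.8]
gripper_width: 0.155
time: 11.32
tool_pos: [0.4863, 0.2924, 0.0947]
tool_rot: [-0.003, -0.591, 0.807, 0.006]
contact_force: [-30.9, 4.4, 35.3]
gripper_width: 0.154
```

```bash
python3 -m crank '[[0,0.3,-0.3,0],[0,0.2,-0.2,0],[0,0,0,0],[0,0,0,0]]'
python3 -m crank '[[0,0,0,0],[0,0,0,0],[0,0,0,0],[0,0,0,0],[0,0,0,0]]' 0.5
python3 - <<'E'
from h import *
st=manip.state();print(st["tool_pos"],st["contact_force"])
t=manip.grab_frame("top");s=manip.grab_frame("side")
crop(t,165,170,80,75,"i3.png",8);crop(s,220,150,90,75,"i4.png",8)
print(proj(t,[.5772,.2616,.023]),proj(t,[.5757,.2568,.023]),proj(s,[.5772,.2616,.023]))
E
```

```text
time: 11.65
tool_pos: [0.4858, 0.2911, 0.0952]
tool_rot: [0.0, -0.591, 0.807, 0.001]
contact_force: [-8.0, 2.7, 8.2]
gripper_width: 0.155
time: 12.07
tool_pos: [0.4862, 0.2899, 0.0938]
tool_rot: [-0.0, -0.591, 0.807, -0.0]
contact_force: [0.2, 0.4, 0.1]
gripper_width: 0.498
[0.48616644 0.28990594 0.09377721] [0.24988248 0.36921989 0.09251685]
[204.28335152 197.16060149] [206.11343237 197.70302961] [281.48659692 199.52571945]
```

View pics/i3.png

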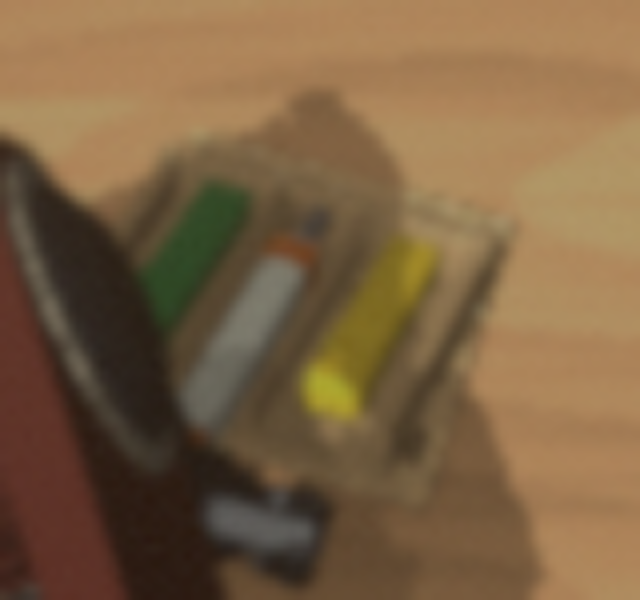

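View pics/i4.png

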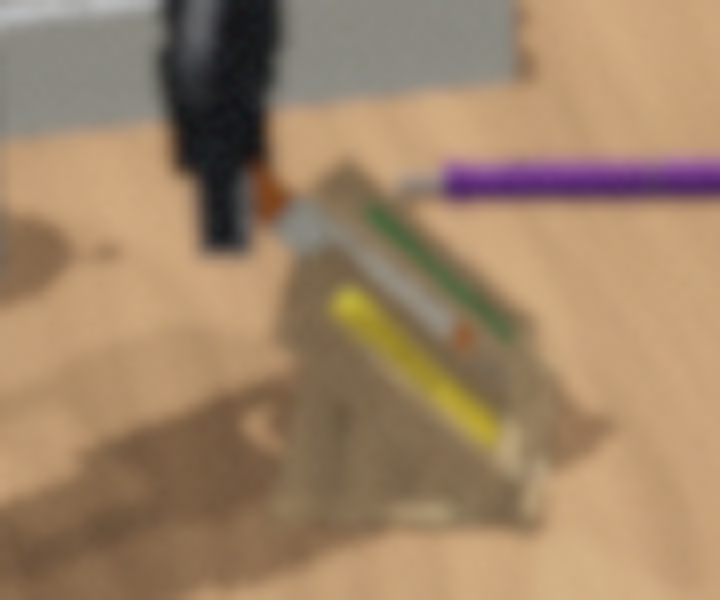

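```bash
python3 -m crank '[[0,0,-2,0],[0,0,-3,0],[0,0,-3,0],[0,0,-1,-1.19],[0,0,0,-1.19],[0,0,0,-1.19],[0,0,0,-1.19],[0,0,0,-1.19],[0,0,0,-1.19],[0,0,0,-1.19]]' 0.5
python3 -m crank '[[0,0,0,-1.19],[0,0,0,-1.19],[0,0,0,-1.19],[0,0,0,-1.19],[0,0,0,-1.19],[0,0,0,-0.72],[0,0,0,0],[0,0,0,0]]' 1
cat > pos.py <<'E'
from h import *
st=manip.state();q=rot(st["tool_rot"])[:,0]
u=np.array([-.9542,.2993,0]);b=np.array([.2993,.9542,0]);F=np.array([.577,.261,0])
p=st["tool_pos"]-F
print("s %.4f lat %.4f z %.4f ang %.1f"%(p@u,p@b,p[2],np.degrees(np.arctan2(q[1],q[0]))),"F",np.round(st["contact_force"],2),"w %.3f t %.2f"%(st["gripper_width"],st["time"]))
E
python3 pos.py
```

```text
time: 13.0
tool_pos: [0.4862, 0.2902, 0.1842]
tool_rot: [0.0, 0.878, -0.479, 0.0]
contact_force: [0.1, -0.3, -0.0]
gripper_width: 0.499
time: 13.67
tool_pos: [0.4862, 0.2902, 0.1842]
tool_rot: [0.0, 0.988, -0.153, -0.0]
contact_force: [-1.0, 0.5, 0.0]
gripper_width: 1.002
s 0.0954 lat 0.0007 z 0.1842 ang -17.6 F [-0.97  0.51  0.03] w 1.002 t 13.67
```

```bash
python3 -m crank '[[0.5,0,2,0],[0.5,0,3,0],[0,0,2.5,0],[0,0,1.5,0],[0,0,0,0],[0,0,0,0]]'
python3 pos.py
python3 - <<'E'
from h import *
s=manip.grab_frame("side")
crop(s,200,120,110,90,"j4.png",7)
E
```

```text
time: 14.17
tool_pos: [0.4951, 0.2869, 0.0935]
tool_rot: [0.001, 0.988, -0.153, -0.001]
contact_force: [0.3, -0.3, 0.4]
gripper_width: 1.0
s 0.0859 lat 0.0002 z 0.0935 ang -17.6 F [ 0.29 -0.33  0.41] w 1.000 t 14.17
```

View pics/j4.png

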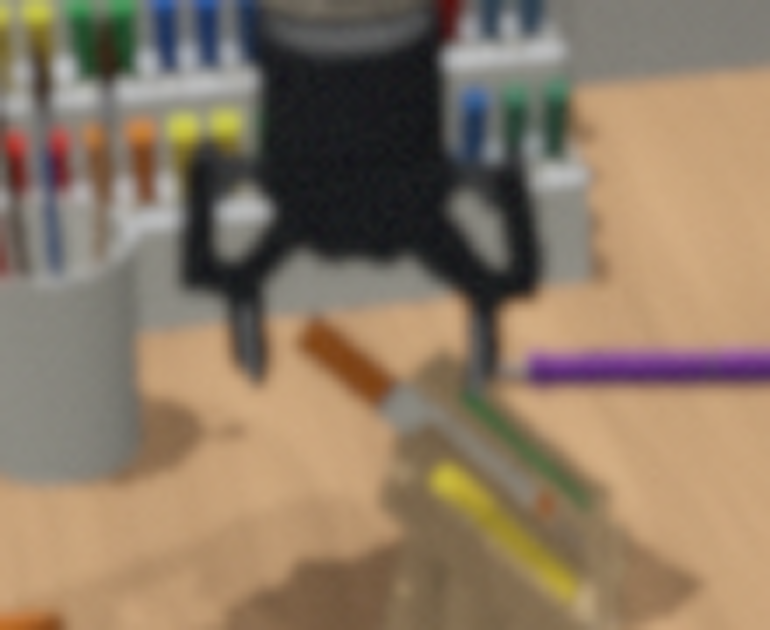

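```bash
python3 -m crank '[[0.5,0,0,0],[0.5,0,0,0],[0.4,0,-0.1,0],[0.4,0,-0.2,0],[0.4,0,-0.25,0],[0.4,0,-0.25,0],[0.4,0,-0.25,0],[0.4,0,-0.25,0],[0.4,0,-0.25,0],[0.4,0,-0.2,0]]'
python3 pos.py
python3 - <<'E'
from h import *
s=manip.grab_frame("side");t=manip.grab_frame("top")
crop(s,200,120,110,90,"k4.png",7);crop(t,150,150,100,90,"k3.png",6)
E
```

```text
time: 15.05
tool_pos: [0.5363, 0.2745, 0.1122]
tool_rot: [-0.0, 0.988, -0.152, 0.0]
contact_force: [-0.2, -1.0, 0.6]
gripper_width: 1.0
s 0.0429 lat 0.0007 z 0.1122 ang -17.5 F [-0.18 -0.99  0.58] w 1.000 t 15.05
```

View pics/k4.png

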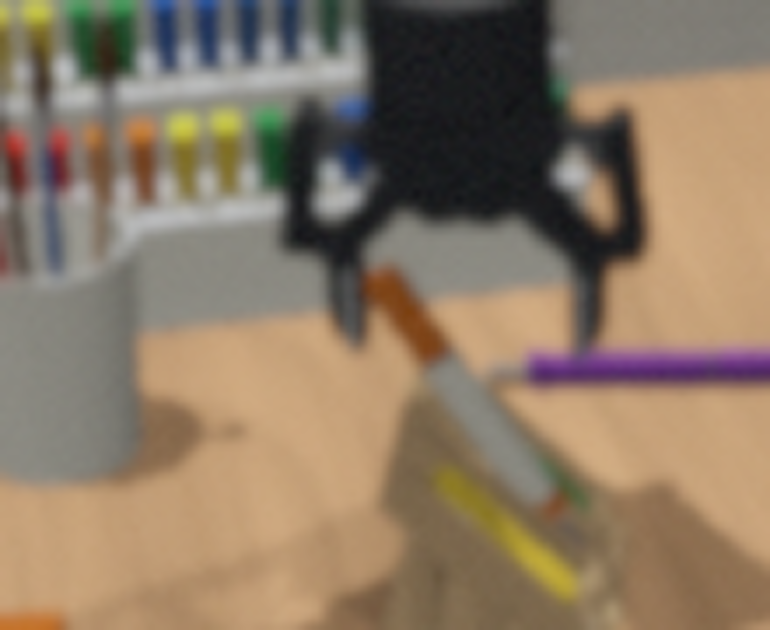

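View pics/k3.png

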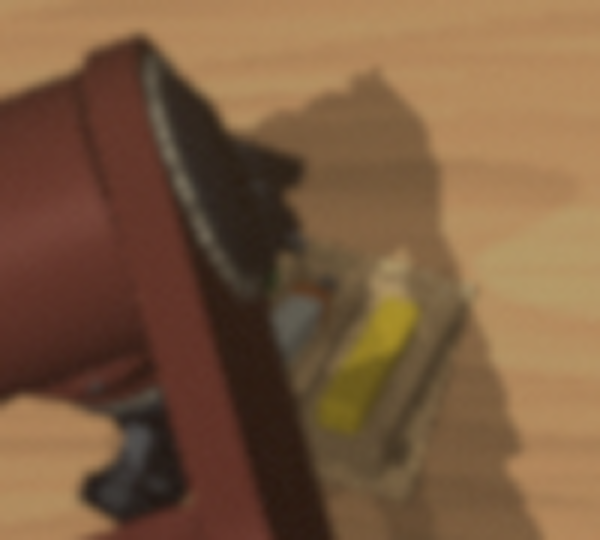

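```bash
python3 -m crank '[[0.3,0,-0.2,0],[0.3,0,-0.3,0],[0.35,0,-0.3,0]]' 0.85
python3 -m crank '[[0.3,0,-0.2,0],[0.3,0,-0.3,0],[0.3,0,-0.3,0]]' 0.7
python3 -m crank '[[0.2,0,-0.1,0],[0.2,0,-0.1,0],[0.2,0,-0.1,0],[0,0,0,0]]' 0.6
python3 pos.py
python3 - <<'E'
from h import *
s=manip.grab_frame("side")
crop(s,200,120,110,90,"l4.png",7)
E
```

```text
time: 15.4
tool_pos: [0.5448, 0.2716, 0.1198]
tool_rot: [0.0, 0.988, -0.152, -0.0]
contact_force: [-0.7, -0.9, -0.3]
gripper_width: 0.852
time: 15.65
tool_pos: [0.5537, 0.2689, 0.1281]
tool_rot: [-0.0, 0.988, -0.152, 0.0]
contact_force: [-1.0, 0.3, -0.6]
gripper_width: 0.701
time: 15.98
tool_pos: [0.5595, 0.2671, 0.131]
tool_rot: [-0.0, 0.988, -0.152, 0.0]
contact_force: [-0.1, 0.0, 0.3]
gripper_width: 0.598
s 0.0185 lat 0.0006 z 0.1310 ang -17.5 F [-0.11  0.02  0.31] w 0.598 t 15.98
```

View pics/l4.png

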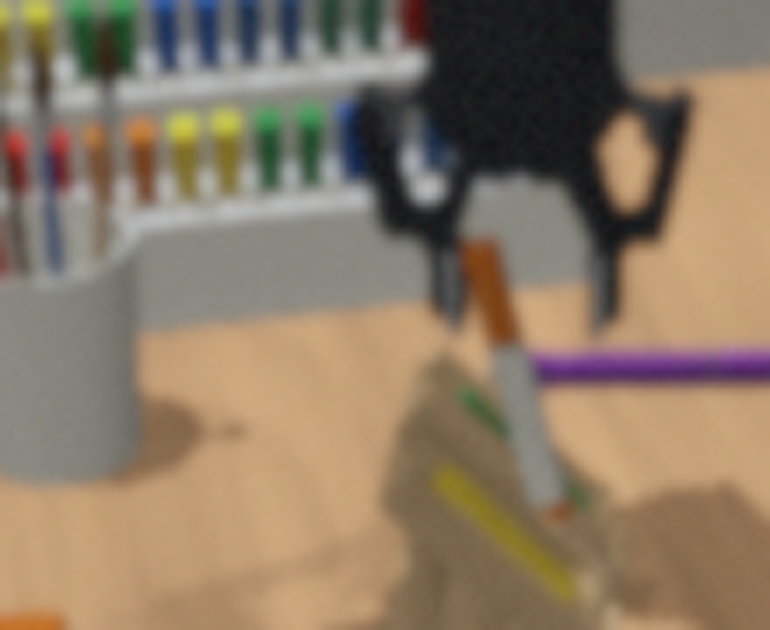

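```bash
python3 -m crank '[[0.3,0,0,0],[0.3,0,-0.1,0],[0,0,0,0]]' 0.5
python3 -m crank '[[0.3,0,0,0],[0.3,0,-0.1,0],[0.1,0,0,0]]' 0.35
python3 -m crank '[[0.3,0,0,0],[0.1,0,0,0],[0,0,0,0],[0,0,0,0],[0,0,0,0],[0,0,0,0],[0,0,0,0]]' 0
python3 pos.py
python3 - <<'E'
from h import *
s=manip.grab_frame("side");t=manip.grab_frame("top")
crop(s,220,120,90,90,"n4.png",6);crop(t,165,165,70,70,"n3.png",7)
E
```

```text
time: 16.28
tool_pos: [0.5653, 0.2652, 0.1319]
tool_rot: [-0.0, 0.988, -0.152, 0.0]
contact_force: [0.1, -0.4, 0.7]
gripper_width: 0.499
time: 16.53
tool_pos: [0.5721, 0.2632, 0.133]
tool_rot: [-0.0, 0.988, -0.152, 0.0]
contact_force: [-0.4, 0.1, 0.1]
gripper_width: 0.354
time: 17.12
tool_pos: [0.5749, 0.2623, 0.1328]
tool_rot: [-0.0, 0.988, -0.152, -0.0]
contact_force: [-2.8, 1.1, 2.2]
gripper_width: 0.154
s 0.0024 lat 0.0006 z 0.1328 ang -17.5 F [-2.79  1.09  2.18] w 0.154 t 17.12
```

View pics/n4.png

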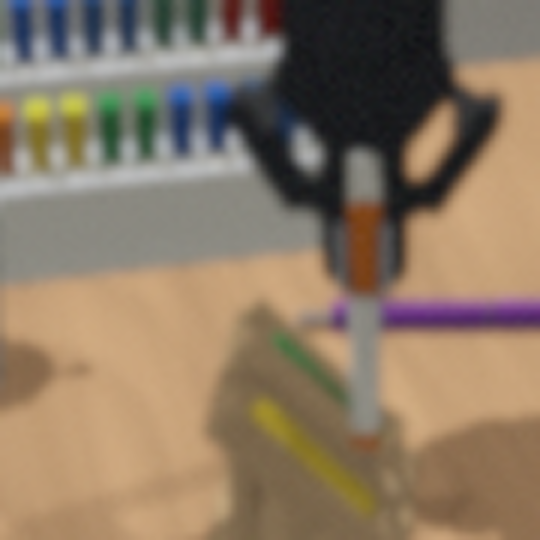

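```bash
python3 -m crank '[[0,0,-0.5,0],[0,0,-2,0],[0,0,-3,0],[0,0,-3.5,0],[0,0,-3,0],[0,0,-2,0],[0.5,1.7,0,0],[1.005,3.425,0,0],[1.005,3.425,0,0],[1.005,3.425,0,0]]'
python3 -m crank '[[1.005,3.425,0,0],[1.005,3.425,0,0],[1.005,3.425,0,0],[1.005,3.425,0,0],[1.005,3.425,0,0],[1.005,3.425,0,0],[1.005,3.425,0,0],[1.005,3.425,0,0],[1.005,3.425,0,0],[1.005,3.425,0,0]]'
python3 -m crank '[[1.005,3.425,0,0],[1.005,3.425,0,0],[0.5,1.7,0,0],[0,0,0,0],[0,0,0,0]]'
python3 - <<'E'
from h import *
st=manip.state();print(st["tool_pos"],st["contact_force"],st["gripper_width"])
t=manip.grab_frame("top");s=manip.grab_frame("side")
P=st["tool_pos"]-[0,0,.111]
print(proj(t,P),proj(s,P),proj(s,st["tool_pos"]))
crop(t,380,140,110,90,"o3.png",7);crop(s,260,170,150,190,"o4.png",3)
E
```

```text
time: 18.05
tool_pos: [0.5735, 0.1358, 0.2734]
tool_rot: [0.0, 0.988, -0.152, 0.002]
contact_force: [1.2, 0.2, -0.6]
gripper_width: 0.154
time: 18.88
tool_pos: [0.5656, -0.2224, 0.2733]
tool_rot: [0.001, 0.988, -0.153, 0.001]
contact_force: [0.3, -0.0, -0.9]
gripper_width: 0.152
time: 19.3
tool_pos: [0.5637, -0.3095, 0.2727]
tool_rot: [0.0, 0.988, -0.153, 0.0]
contact_force: [0.3, 0.2, 0.4]
gripper_width: 0.157
[ 0.56365426 -0.30951997  0.27266561] [0.32649137 0.21318706 0.37598309] 0.15699331320462204
[446.44399913 190.70809362] [345.41430897 309.56183132] [351.05844669 260.51525142]
```

View pics/o3.png

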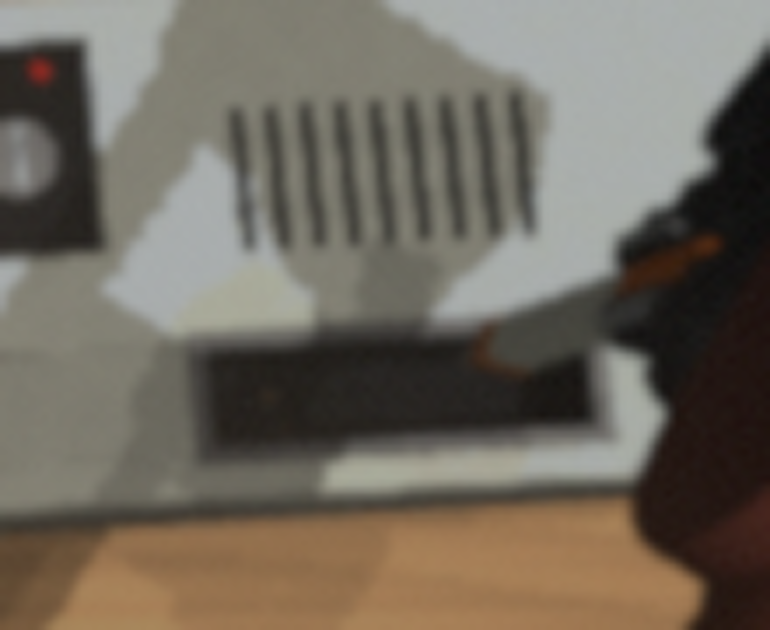

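View pics/o4.png

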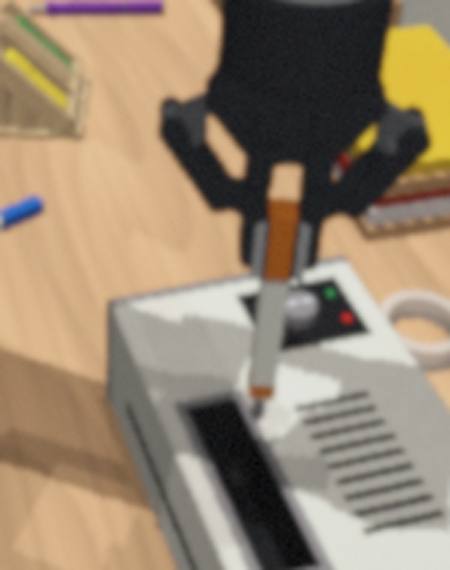

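Run:
```python
from h import *
t=cv2.imread("pics/top0.png");s=cv2.imread("pics/side0.png")
def enh(im,x0,y0,w,h,k,n):
    c=im[y0:y0+h,x0:x0+w].astype(float);c=np.clip((c-10)*5,0,255).astype(np.uint8)
    cv2.imwrite("pics/"+n,cv2.resize(c,None,fx=k,fy=k,interpolation=cv2.INTER_CUBIC))
enh(t,400,180,75,32,10,"p1.png");enh(s,315,295,65,75,8,"p2.png")
f=manip.grab_frame("top");print(onz(f,418.3,195.7,.055),onz(f,418.3,195.7,.048))
for y in(-.27,-.2795,-.31,-.34): print(y,proj(f,[.5625-.049*(y+.31),y,.055]),proj(manip.grab_frame("side"),[.5625-.049*(y+.31),y,.055]))
```

```text
[ 0.56830458 -0.28345842  0.055     ] [ 0.56928775 -0.28589764  0.048     ]
-0.27 [413.08534515 198.84328434] [332.52387039 332.54657366]
-0.2795 [416.87666817 198.60407348] [334.32763657 336.42667633]
-0.31 [429.05116664 197.83593207] [340.36066149 349.40438728]
-0.34 [441.02958966 197.0801619 ] [346.68196573 363.00221927]
```

View pics/p1.png

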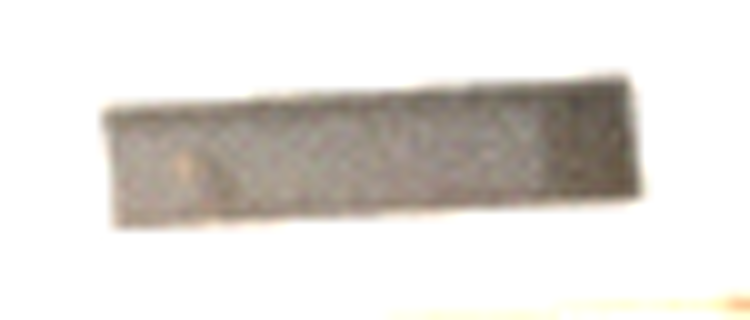

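View pics/p2.png

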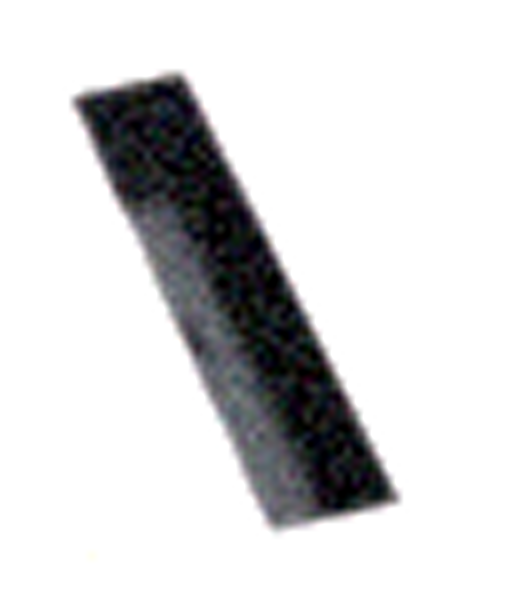

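```bash
python3 -m crank '[[-0.36,-0.97,0,0],[-0.36,-0.97,0,0],[0,0,1.5,0],[0,0,2,0],[0,0,2,0],[0,0,1.3,0],[0,0,0,0],[0,0,0,0]]'
python3 - <<'E'
from h import *
st=manip.state();print(st["tool_pos"],st["contact_force"],st["gripper_width"])
t=manip.grab_frame("top");s=manip.grab_frame("side")
P=st["tool_pos"]-[0,0,.111+.0-.021]
print("ring pred",proj(t,P),proj(s,P))
crop(t,380,140,110,90,"q3.png",7);crop(s,300,230,90,140,"q4.png",4)
E
```

```text
time: 20.32
tool_pos: [0.5621, -0.2874, 0.2033]
tool_rot: [-0.001, 0.988, -0.152, -0.001]
contact_force: [0.3, -0.6, -0.1]
gripper_width: 0.158
[ 0.56207016 -0.28738832  0.20332992] [ 0.31960249 -0.58727749 -0.10059181] 0.15846045884267743
ring pred [428.57569513 194.72717204] [338.32328771 318.914172  ]
```

View pics/q3.png

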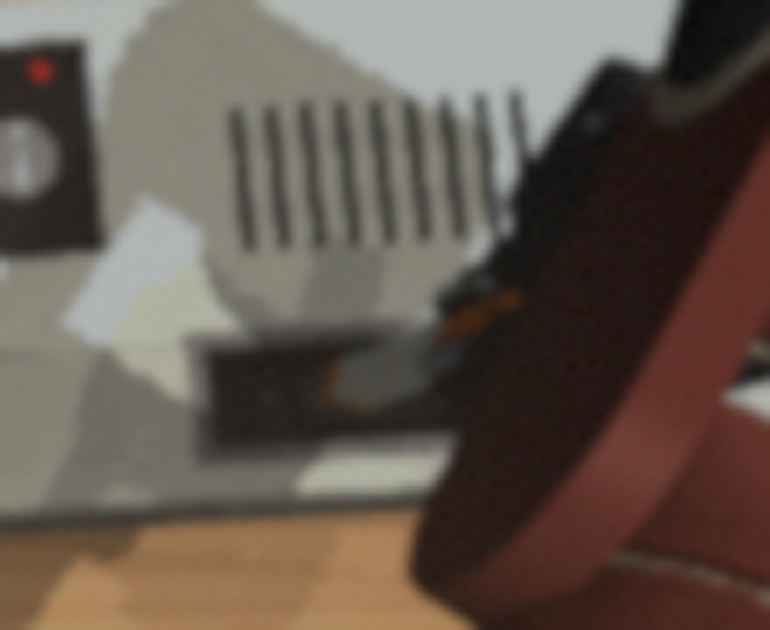

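View pics/q4.png

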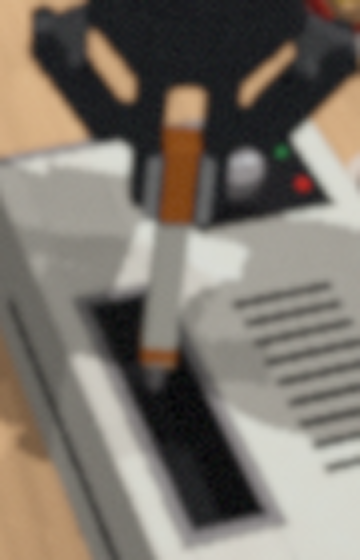

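```bash
python3 -m crank '[[-0.19,0.06,0,0],[0,0,1,0],[0,0,1,0],[0,0,1,0],[0,0,0,0],[0,0,0,0]]'
python3 -m crank '[[0,0,0.3,0],[0,0,0,0],[0,0,0,0]]'
python3 -m crank '[[0,0,0.3,0],[0,0,0,0],[0,0,0,0]]'
```

```text
time: 20.92
tool_pos: [0.5598, -0.2874, 0.1729]
tool_rot: [-0.001, 0.988, -0.152, -0.001]
contact_force: [-0.8, -1.0, -0.5]
gripper_width: 0.151
time: 21.17
tool_pos: [0.5608, -0.288, 0.172]
tool_rot: [0.0, 0.988, -0.152, 0.0]
contact_force: [-0.2, -0.2, -0.7]
gripper_width: 0.152
time: 21.42
tool_pos: [0.5606, -0.2879, 0.1687]
tool_rot: [-0.0, 0.988, -0.152, -0.0]
contact_force: [0.4, 0.3, -0.2]
gripper_width: 0.159
```

```bash
python3 -m crank '[[0,0,0.2,0],[0,0,0,0],[0,0,0,0]]'
python3 -m crank '[[0,0,0.2,0],[0,0,0,0],[0,0,0,0]]'
python3 -m crank '[[0,0,0.2,0],[0,0,0,0],[0,0,0,0]]'
```

```text
time: 21.67
tool_pos: [0.5606, -0.2879, 0.1666]
tool_rot: [-0.0, 0.988, -0.152, -0.0]
contact_force: [-0.0, 0.5, -0.5]
gripper_width: 0.152
time: 21.92
tool_pos: [0.5606, -0.2879, 0.1646]
tool_rot: [-0.0, 0.988, -0.152, -0.0]
contact_force: [0.4, 0.3, 0.2]
gripper_width: 0.159
time: 22.17
tool_pos: [0.5606, -0.2879, 0.1626]
tool_rot: [-0.0, 0.988, -0.152, -0.0]
contact_force: [0.7, 0.3, -0.1]
gripper_width: 0.153
```

```bash
python3 -m crank '[[0,0,0.2,0],[0,0,0,0],[0,0,0,0]]'
python3 -m crank '[[0,0,0.1,0],[0,0,0,0],[0,0,0,0]]'
python3 -m crank '[[0,0,0.1,0],[0,0,0,0],[0,0,0,0]]'
```

```text
time: 22.42
tool_pos: [0.5606, -0.2879, 0.1606]
tool_rot: [-0.0, 0.988, -0.152, -0.0]
contact_force: [-0.6, 0.4, -0.9]
gripper_width: 0.159
time: 22.67
tool_pos: [0.5607, -0.288, 0.1598]
tool_rot: [-0.0, 0.988, -0.152, -0.0]
contact_force: [-0.7, 0.6, -0.3]
gripper_width: 0.151
time: 22.92
tool_pos: [0.5608, -0.288, 0.1591]
tool_rot: [0.0, 0.988, -0.152, 0.0]
contact_force: [-0.8, 0.0, 1.2]
gripper_width: 0.151
```

```bash
python3 -m crank '[[0,0,0.1,0],[0,0,0,0],[0,0,0,0]]'
python3 -m crank '[[0,0,0.1,0],[0,0,0,0],[0,0,0,0]]'
python3 -m crank '[[0,0,0.1,0],[0,0,0,0],[0,0,0,0]]'
```

```text
time: 23.17
tool_pos: [0.5608, -0.288, 0.1581]
tool_rot: [0.0, 0.988, -0.152, 0.0]
contact_force: [-0.7, 0.4, 1.9]
gripper_width: 0.154
time: 23.42
tool_pos: [0.5608, -0.288, 0.157]
tool_rot: [0.0, 0.988, -0.152, 0.0]
contact_force: [-0.1, -0.3, 2.6]
gripper_width: 0.156
time: 23.67
tool_pos: [0.5608, -0.2881, 0.156]
tool_rot: [0.0, 0.988, -0.152, 0.0]
contact_force: [0.0, -0.1, 2.7]
gripper_width: 0.161
```

```bash
python3 -m crank '[[0,0,0.1,0],[0,0,0.1,0],[0,0,0,0],[0,0,0,0]]'
python3 -m crank '[[0,0,0.1,0],[0,0,0,0],[0,0,0,0]]'
python3 -m crank '[[0,0,0.1,0],[0,0,0,0],[0,0,0,0]]'
```

```text
time: 24.0
tool_pos: [0.5608, -0.2881, 0.154]
tool_rot: [0.0, 0.988, -0.152, 0.0]
contact_force: [-0.4, -0.2, 4.2]
gripper_width: 0.152
time: 24.25
tool_pos: [0.5608, -0.2881, 0.1534]
tool_rot: [0.0, 0.988, -0.152, 0.0]
contact_force: [-0.6, -0.2, 5.5]
gripper_width: 0.157
time: 24.5
tool_pos: [0.561, -0.2882, 0.1534]
tool_rot: [0.0, 0.988, -0.152, 0.0]
contact_force: [-1.6, 1.6, 8.7]
gripper_width: 0.154
```

```bash
python3 -m crank '[[0,0,0.1,0],[0,0,0,0],[0,0,0,0],[0,0,0,0],[0,0,0,0],[0,0,0,0]]'
python3 -m crank '[[0,0,-0.5,0],[0,0,-1,0],[0,0,-1.5,0],[0,0,-2,0],[0,0,-2.5,0],[0,0,-2.5,0],[0,0,-2,0],[0,0,0,0],[0,0,0,0]]'
python3 pos.py
python3 - <<'E'
from h import *
t=manip.grab_frame("top");s=manip.grab_frame("side")
st=manip.state();P=st["tool_pos"]-[0,0,.111]
print(proj(s,P),proj(t,P))
crop(t,380,140,110,90,"r3.png",7);crop(s,290,180,110,150,"r4.png",4)
E
```

```text
time: 25.0
tool_pos: [0.5611, -0.2883, 0.1532]
tool_rot: [0.0, 0.988, -0.152, 0.001]
contact_force: [-3.2, 1.9, 12.3]
gripper_width: 0.154
time: 25.75
tool_pos: [0.5612, -0.2883, 0.2726]
tool_rot: [0.001, 0.988, -0.152, 0.001]
contact_force: [0.7, -0.4, -1.1]
gripper_width: 0.152
s -0.1493 lat -0.5289 z 0.2726 ang -17.5 F [ 0.66 -0.4  -1.07] w 0.152 t 25.75
[339.02160703 301.98570376] [436.05026334 192.69436904]
```

View pics/r4.png

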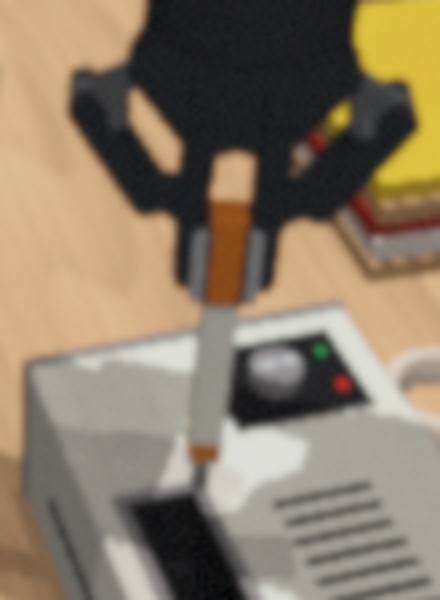

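```bash
python3 -m crank '[[-0.5,-1.7,0,0],[-0.953,-3.31,0,0],[-0.953,-3.31,0,0],[-0.953,-3.31,0,0],[-0.953,-3.31,0,0],[-0.953,-3.31,0,0],[-0.953,-3.31,0,0],[-0.953,-3.31,0,0],[-0.953,-3.31,0,0],[-0.953,-3.31,0,0]]'
python3 -m crank '[[-0.953,-3.31,0,0],[-0.953,-3.31,0,0],[-0.953,-3.31,0,0],[-0.953,-3.31,0,0],[-0.953,-3.31,0,0],[-0.953,-3.31,0,0],[-0.46,-1.58,0,0],[0,0,0,0],[0,0,0,0]]'
python3 pos.py
```

```text
time: 26.68
tool_pos: [0.5674, 0.0421, 0.2687]
tool_rot: [-0.0, 0.988, -0.152, -0.002]
contact_force: [1.2, 0.4, -0.6]
gripper_width: 0.153
time: 27.43
tool_pos: [0.5732, 0.2636, 0.2687]
tool_rot: [0.001, 0.988, -0.151, -0.002]
contact_force: [-0.5, 0.0, 0.1]
gripper_width: 0.15
s 0.0044 lat 0.0014 z 0.2687 ang -17.4 F [-0.47  0.03  0.11] w 0.150 t 27.43
```

```bash
python3 -m crank '[[0,0,2,0],[0,0,3,0],[0,0,3,0],[0,0,2.5,0],[0,0,1.5,0],[0,0,0.8,0],[0,0,0,0],[0,0,0,0]]'
python3 pos.py
python3 - <<'E'
from h import *
t=manip.grab_frame("top");s=manip.grab_frame("side")
crop(s,220,120,90,90,"s4.png",6)
E
```

```text
time: 28.1
tool_pos: [0.5751, 0.2624, 0.1437]
tool_rot: [-0.0, 0.988, -0.153, 0.0]
contact_force: [-0.3, -0.4, 0.8]
gripper_width: 0.163
s 0.0023 lat 0.0008 z 0.1437 ang -17.6 F [-0.28 -0.43  0.77] w 0.163 t 28.10
```

View pics/s4.png

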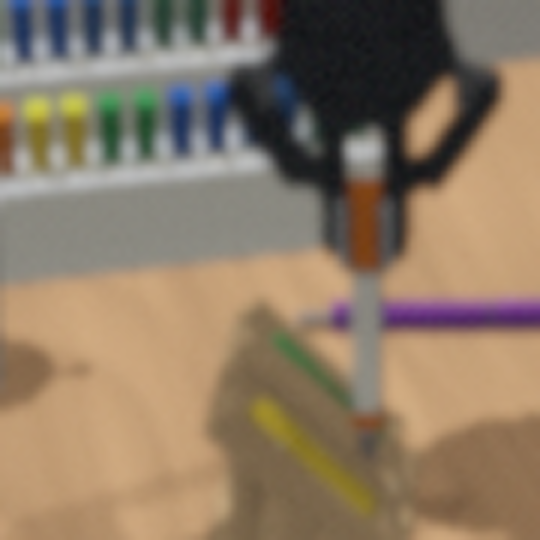

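```bash
python3 -m crank '[[0,0,0.5,0],[0,0,0.4,0],[0,0,0,0],[0,0,0,0]]'
python3 -m crank '[[0,0,0.15,0],[0,0,0,0],[0,0,0,0]]'
```

```text
time: 28.53
tool_pos: [0.5742, 0.2627, 0.1335]
tool_rot: [0.0, 0.988, -0.152, -0.0]
contact_force: [-0.5, 1.3, 0.4]
gripper_width: 0.154
time: 28.78
tool_pos: [0.5745, 0.2629, 0.1327]
tool_rot: [-0.0, 0.988, -0.152, -0.0]
contact_force: [-2.3, 0.6, 2.6]
gripper_width: 0.154
```

```bash
python3 -m crank '[[-0.1,0,0,0],[-0.4,0,0,0],[-0.4,0,0,0],[-0.4,0,0,0],[-0.3,0,0,0],[0,0,0,0]]' 0.35
python3 pos.py
python3 - <<'E'
from h import *
s=manip.grab_frame("side")
crop(s,220,120,90,90,"u4.png",6)
E
```

```text
time: 29.28
tool_pos: [0.5586, 0.2678, 0.1321]
tool_rot: [0.0, 0.988, -0.152, -0.0]
contact_force: [0.4, -0.1, 0.4]
gripper_width: 0.352
s 0.0196 lat 0.0009 z 0.1321 ang -17.5 F [ 0.44 -0.13  0.36] w 0.352 t 29.28
```

View pics/u4.png

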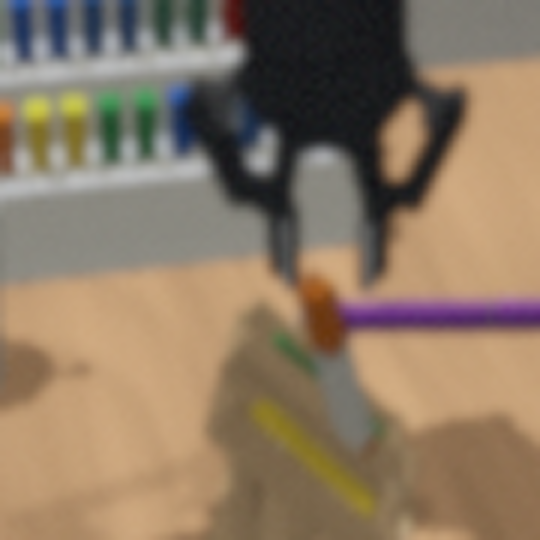

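```bash
python3 -m crank '[[0,0,-0.5,0],[0,0,0,0],[0,0,0,0],[0,0,0,0],[0,0,0,0],[0,0,0,0]]'
python3 - <<'E'
from h import *
s=manip.grab_frame("side");t=manip.grab_frame("top")
crop(s,220,120,90,90,"v4.png",6);crop(t,165,170,80,75,"v3.png",8)
E
```

```text
time: 29.83
tool_pos: [0.5593, 0.2674, 0.1372]
tool_rot: [0.0, 0.988, -0.152, -0.0]
contact_force: [-0.2, 0.7, 0.6]
gripper_width: 0.352
```

View pics/v4.png

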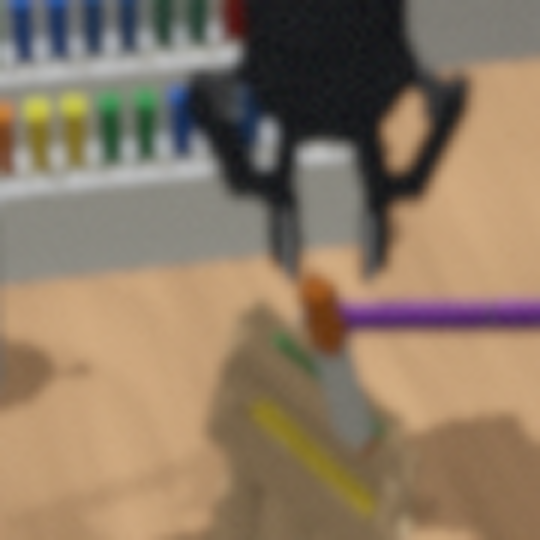

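View pics/v3.png

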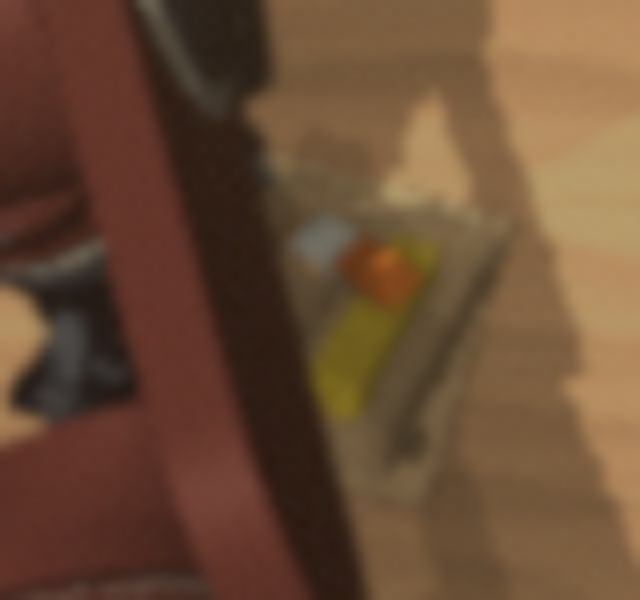

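Run:
```python
from h import *
s=manip.grab_frame("side");t=manip.grab_frame("top")
u=np.array([-.9542,.2993,0]);b=np.array([.2993,.9542,0]);F=np.array([.577,.261,0])
for n,a,c in(("cap end",(396,278),(315,285)),("cap/barrel",(345,258),(328,345)),("ring",(300,255),(365,445))):
    P,e=tri(t,(165+a[0]/8,170+a[1]/8),s,(220+c[0]/6,120+c[1]/6));p=P-F
    print(n,P,"err",e,"s %.3f lat %.3f z %.3f"%(p@u,p@b,p[2]))
crop(s,245,150,50,55,"w4.png",10);crop(t,190,185,40,40,"w3.png",14)
```

```text
cap end [0.5405056  0.20882209 0.16501212] err 0.0026598159080634502 s 0.019 lat -0.061 z 0.165
cap/barrel [0.5514313  0.23228402 0.11938699] err 0.0008526264465188893 s 0.016 lat -0.035 z 0.119
ring [0.56870498 0.26113162 0.04267719] err 0.012935774246940479 s 0.008 lat -0.002 z 0.043
```

View pics/w4.png

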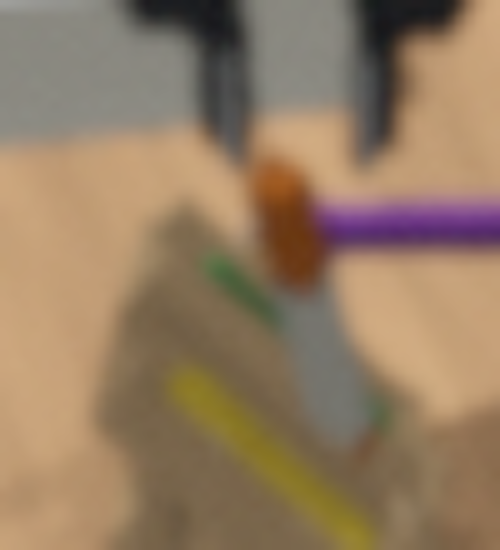

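View pics/w3.png

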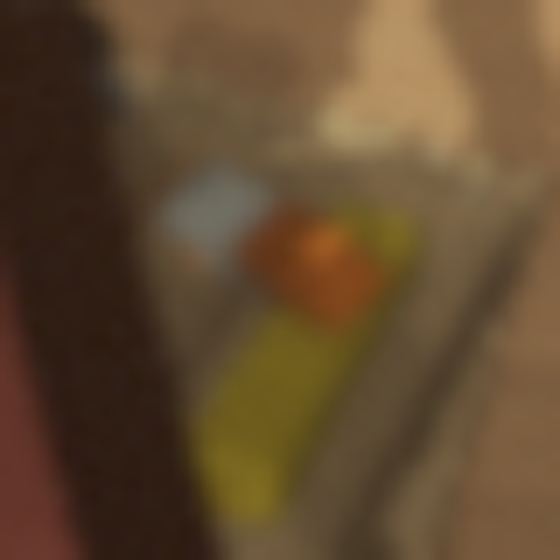

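The marker tipped sideways over the right-hand lip. Its tail is still at the foot of the lane, and its cap is about 61 mm to the right at z 0.165. I'll take it again from the side, bring it upright, and pivot it down under control.

```bash
python3 -m crank '[[0,0,-3,0],[0,0,-3,0],[0,0,-2,-1.19],[0,0,0,-1.19],[0,0,0,-1.19],[0,0,0,-1.19],[0,0,0,-1.19],[0,0,0,-1.19],[0,0,0,-1.19],[0,0,0,-1.19]]' 1
python3 -m crank '[[0,0,0,-1.19],[0,0,0,-1.19],[0,0,0,-1.19],[0,0,0,-1.19],[0,0,0,-0.72],[-1.2,0,0,0],[-1.2,0,0,0],[-1.2,0,0,0],[0,0,0,0],[0,0,0,0]]'
python3 pos.py
python3 - <<'E'
from h import *
s=manip.grab_frame("side");t=manip.grab_frame("top")
crop(s,230,110,75,100,"x4.png",6);crop(t,165,170,80,75,"x3.png",8)
E
```

```text
time: 30.87
tool_pos: [0.5592, 0.2675, 0.2172]
tool_rot: [0.0, 0.94, 0.342, -0.0]
contact_force: [0.4, -0.0, -0.4]
gripper_width: 1.004
time: 31.7
tool_pos: [0.5483, 0.2322, 0.2175]
tool_rot: [-0.0, 0.807, 0.59, 0.0]
contact_force: [0.5, 0.2, -0.1]
gripper_width: 1.0
s 0.0187 lat -0.0361 z 0.2175 ang 72.3 F [ 0.46  0.19 -0.1 ] w 1.000 t 31.70
```

View pics/x4.png

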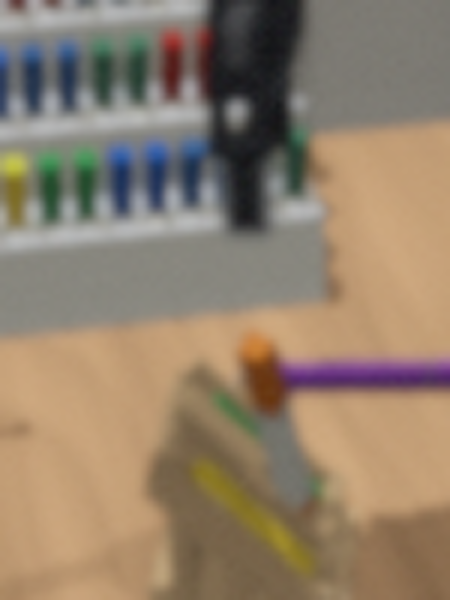

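View pics/x3.png

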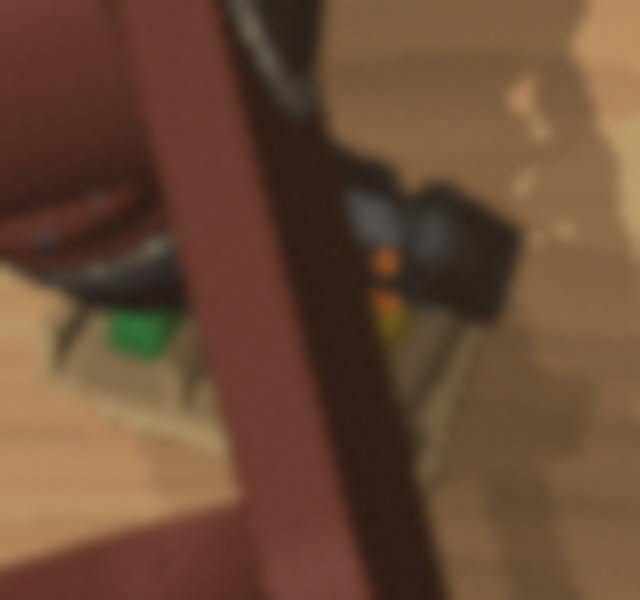

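```bash
python3 -m crank '[[0,0,2,0],[0,0,2.5,0],[0,0,2,0],[0,0,1.5,0],[0,0,0.9,0],[0,0,0,0],[0,0,0,0]]'
python3 pos.py
python3 - <<'E'
from h import *
s=manip.grab_frame("side");t=manip.grab_frame("top")
crop(s,230,110,75,100,"y4.png",6);crop(t,165,170,80,75,"y3.png",8)
E
```

```text
time: 32.38
tool_pos: [0.5485, 0.2334, 0.1283]
tool_rot: [-0.0, 0.807, 0.591, -0.0]
contact_force: [-1.0, 0.4, -0.3]
gripper_width: 0.998
s 0.0189 lat -0.0349 z 0.1283 ang 72.5 F [-0.97  0.39 -0.27] w 0.998 t 32.38
```

View pics/y4.png

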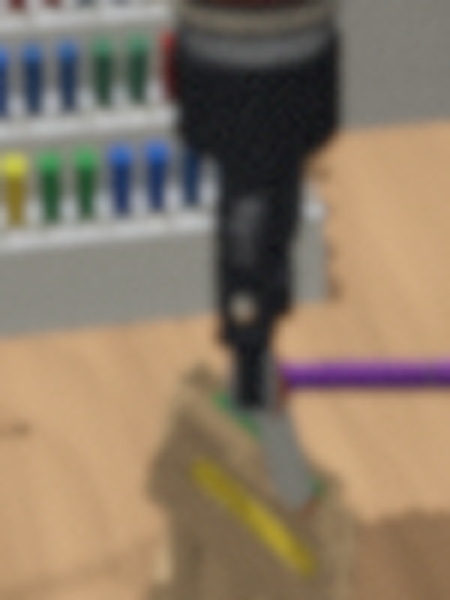

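View pics/y3.png

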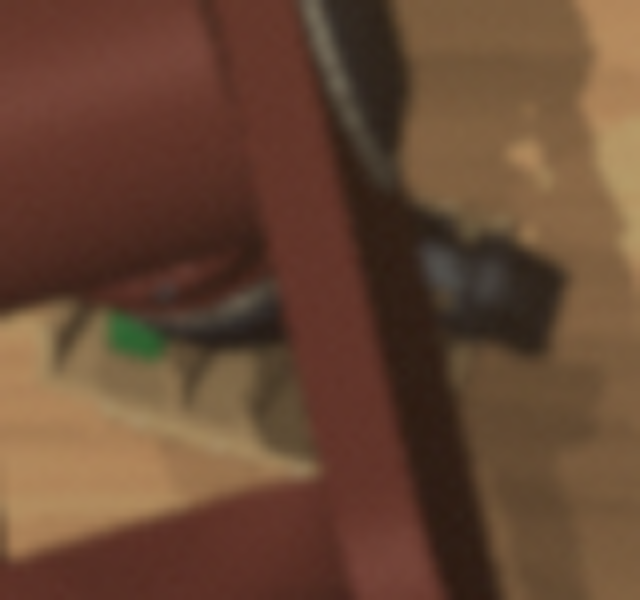

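```bash
python3 -m crank '[[0.3,0.3,0,0],[0.4,0,0,0],[0.4,0,-0.05,0],[0.4,0,-0.1,0],[0.4,0,-0.1,0],[0.4,0,-0.1,0],[0.4,0,-0.1,0],[0.4,0,-0.1,0],[0.4,0,-0.05,0]]'
python3 pos.py
python3 -m crank '[[0,0,0,0],[0,0,0,0]]' 0.8
python3 -m crank '[[0,0,0,0],[0,0,0,0]]' 0.6
python3 pos.py
python3 - <<'E'
from h import *
s=manip.grab_frame("side")
crop(s,230,110,75,100,"z4.png",6)
E
```

```text
time: 33.23
tool_pos: [0.562, 0.2662, 0.1345]
tool_rot: [0.0, 0.807, 0.591, 0.0]
contact_force: [-0.2, 0.6, 0.3]
gripper_width: 1.0
s 0.0158 lat 0.0004 z 0.1345 ang 72.5 F [-0.25  0.61  0.26] w 1.000 t 33.23
time: 33.4
tool_pos: [0.5619, 0.2659, 0.1343]
tool_rot: [0.0, 0.806, 0.591, -0.0]
contact_force: [0.5, 0.2, -1.1]
gripper_width: 0.801
time: 33.57
tool_pos: [0.5618, 0.2655, 0.1341]
tool_rot: [-0.0, 0.807, 0.591, -0.0]
contact_force: [-0.9, 0.4, 0.8]
gripper_width: 0.602
s 0.0159 lat -0.0003 z 0.1341 ang 72.5 F [-0.91  0.38  0.8 ] w 0.602 t 33.57
```

View pics/z4.png

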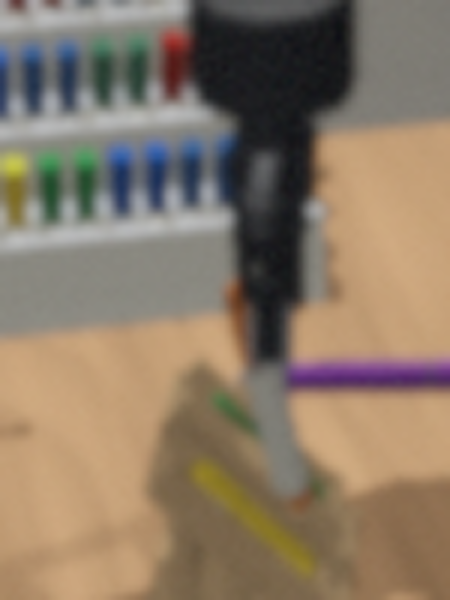

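```bash
python3 -m crank '[[0,-0.2,0,0],[0,-0.2,0,0]]' 0.45
python3 -m crank '[[0,-0.2,0,0],[0,0,0,0]]' 0.3
python3 -m crank '[[0,0,0,0],[0,0,0,0],[0,0,0,0]]' 0
python3 pos.py
python3 - <<'E'
from h import *
s=manip.grab_frame("side")
crop(s,230,110,75,100,"aa4.png",6)
E
```

```text
time: 33.78
tool_pos: [0.5579, 0.2668, 0.1342]
tool_rot: [-0.0, 0.807, 0.591, -0.0]
contact_force: [-0.2, -0.6, -0.5]
gripper_width: 0.45
time: 33.95
tool_pos: [0.5557, 0.2676, 0.1342]
tool_rot: [-0.0, 0.807, 0.591, -0.0]
contact_force: [0.2, -0.1, -0.1]
gripper_width: 0.301
time: 34.2
tool_pos: [0.5562, 0.2675, 0.1343]
tool_rot: [0.0, 0.807, 0.591, 0.0]
contact_force: [0.6, 0.1, 0.8]
gripper_width: -0.0
s 0.0218 lat -0.0000 z 0.1343 ang 72.5 F [0.62 0.13 0.82] w -0.000 t 34.20
```

View pics/aa4.png

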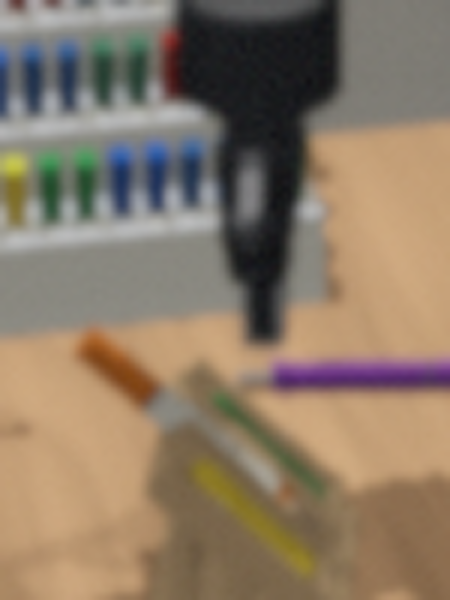

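```bash
python3 -m crank '[[0,0,-3,0],[0,0,-3,0],[0,-2,-3,0],[0,-3,-3,0],[0,-4,0,0],[0,-4,0,0],[0,-4,0,0],[0,-4,0,0],[0,-4,0,0],[0,0,0,0]]' 0.5
python3 pos.py
python3 - <<'E'
from h import *
s=manip.grab_frame("side");t=manip.grab_frame("top")
crop(s,220,150,90,75,"bb4.png",8);crop(t,165,170,80,75,"bb3.png",8)
cv2.imwrite("pics/bbt.png",t["img"][:,:,::-1])
print(proj(s,[.577,.261,.023]),proj(t,[.577,.261,.023]))
E
```

```text
time: 35.08
tool_pos: [0.3133, 0.3441, 0.254]
tool_rot: [-0.001, 0.805, 0.593, -0.0]
contact_force: [1.6, 0.1, 0.1]
gripper_width: 0.497
s 0.2765 lat 0.0004 z 0.2540 ang 72.8 F [1.58 0.11 0.15] w 0.497 t 35.08
[281.46499515 199.63925768] [204.51201859 197.23313558]
```

View pics/bb4.png

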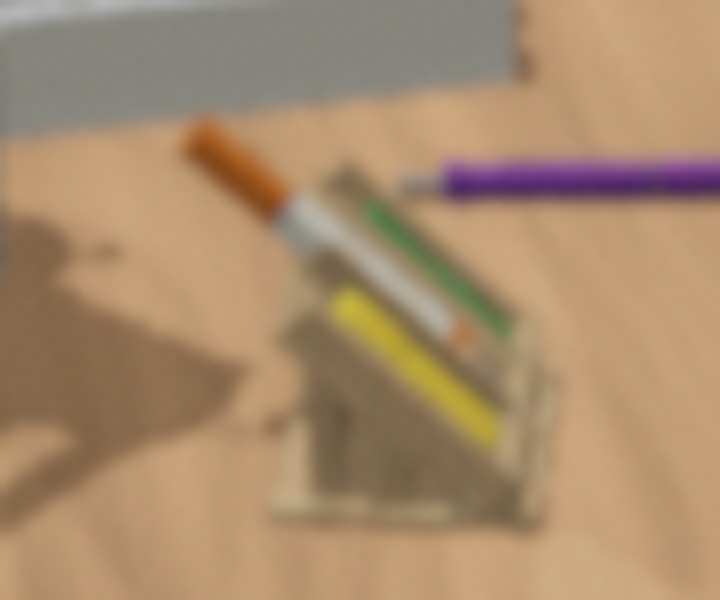

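View pics/bb3.png

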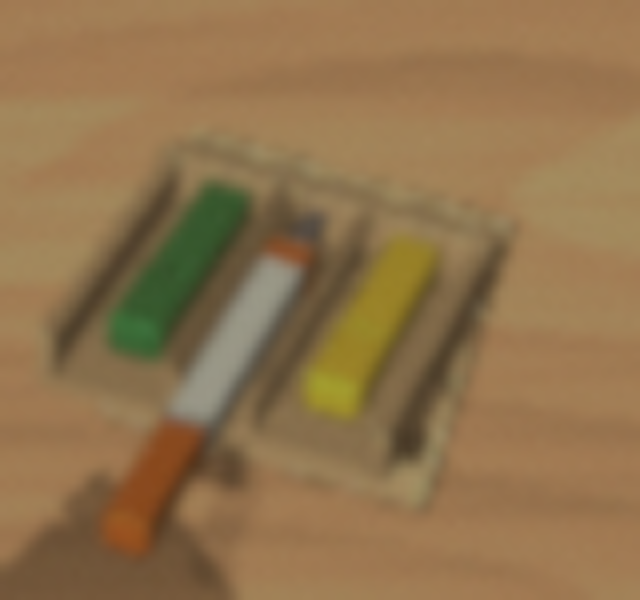

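```bash
python3 -m crank '[[0,3.6,0,0],[0,3.6,0.5,0],[0,3.6,1.5,0],[0,3.6,2,0],[0,3.6,2,0],[0,0,1,0],[0,0,0,0],[0,0,0,0]]'
python3 pos.py
```

```text
time: 35.85
tool_pos: [0.4901, 0.2875, 0.1828]
tool_rot: [-0.0, 0.807, 0.59, -0.001]
contact_force: [-0.1, 1.3, 0.4]
gripper_width: 0.496
s 0.0909 lat -0.0007 z 0.1828 ang 72.4 F [-0.13  1.3   0.4 ] w 0.496 t 35.85
```

```bash
python3 -m crank '[[0.1,-0.5,1.5,0],[0,0,2.5,0],[0,0,2.5,0],[0,0,1.5,0],[0,0,0.7,0],[0,0,0,0],[0,0,0,0]]'
python3 pos.py
python3 -m crank '[[0,0,0,0],[0,0,0,0],[0,0,0,0],[0,0,0,0],[0,0,0,0]]' 0
python3 -m crank '[[0,0.1,0.1,0],[0,0,0,0],[0,0,0,0]]'
python3 pos.py
```

```text
time: 36.43
tool_pos: [0.4859, 0.2915, 0.0984]
tool_rot: [0.0, 0.806, 0.591, 0.001]
contact_force: [-0.0, 0.1, 1.2]
gripper_width: 0.502
s 0.0961 lat 0.0018 z 0.0984 ang 72.5 F [-0.02  0.07  1.25] w 0.502 t 36.43
time: 36.85
tool_pos: [0.4864, 0.2914, 0.0987]
tool_rot: [0.0, 0.807, 0.591, 0.001]
contact_force: [-2.0, -0.1, 7.0]
gripper_width: 0.15
time: 37.1
tool_pos: [0.4866, 0.2915, 0.0986]
tool_rot: [-0.001, 0.807, 0.591, 0.001]
contact_force: [-7.6, 0.3, 12.3]
gripper_width: 0.152
s 0.0954 lat 0.0021 z 0.0986 ang 72.5 F [-7.63  0.29 12.34] w 0.152 t 37.10
```

```bash
python3 -m crank '[[0,-0.08,-0.08,0],[0,0,-0.03,0],[0,0,0,0]]'
python3 -m crank '[[0,0,0,0],[0,0,0,0],[0,0,0,0],[0,0,0,0]]' 0.5
python3 -m crank '[[0,0,-1,0],[0,0,-3,0],[0,0,-3,0],[0,-2,-3,0],[0,-3,-3,0],[0,-4,0,0],[0,-4,0,0],[0,-4,0,0],[0,-4,0,0],[0,0,0,0]]'
python3 pos.py
python3 - <<'E'
from h import *
s=manip.grab_frame("side");t=manip.grab_frame("top")
crop(s,220,150,90,75,"cc4.png",8);crop(t,165,170,80,75,"cc3.png",8)
cv2.imwrite("pics/cct.png",t["img"][:,:,::-1])
E
```

```text
time: 37.35
tool_pos: [0.4865, 0.2914, 0.0987]
tool_rot: [0.0, 0.807, 0.591, 0.001]
contact_force: [-1.8, 0.5, 7.4]
gripper_width: 0.157
time: 37.68
tool_pos: [0.4853, 0.2906, 0.0963]
tool_rot: [-0.0, 0.807, 0.591, -0.0]
contact_force: [0.1, -0.1, -0.3]
gripper_width: 0.497
time: 38.52
tool_pos: [0.2809, 0.3553, 0.227]
tool_rot: [-0.001, 0.805, 0.594, -0.0]
contact_force: [0.9, -0.6, 0.2]
gripper_width: 0.5
s 0.3108 lat 0.0014 z 0.2270 ang 72.8 F [ 0.88 -0.63  0.22] w 0.500 t 38.52
```

View pics/cc4.png

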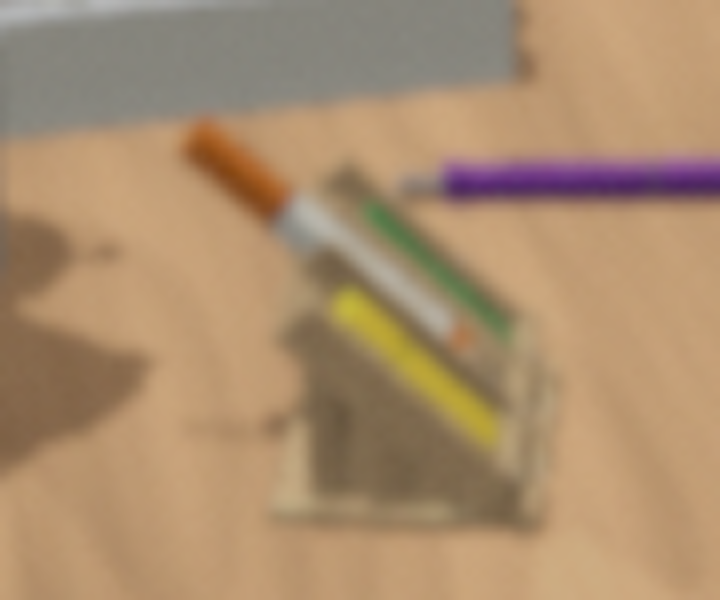

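View pics/cc3.png

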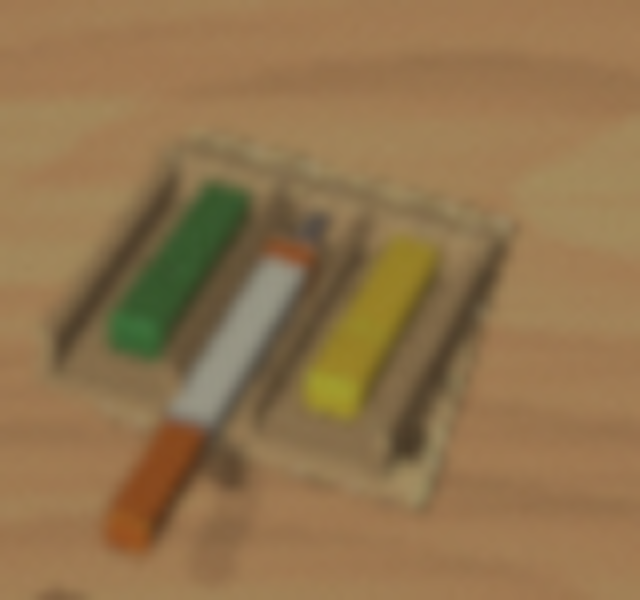

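View pics/cct.png

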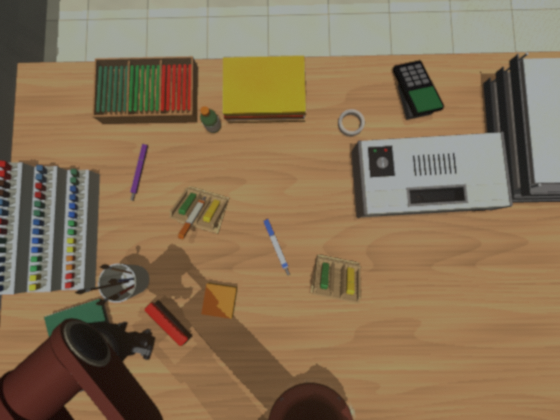

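```bash
python3 -c "
from plant import manip
print(manip.job_done())
s=manip.state();print(s['time'],s['contact_force'])"
```

```text
the job is handed in; nothing more can be done
None
the job is handed in; nothing more can be done
```

I pressed the laminator's reset button right down and put the orange-capped marker back in the middle lane of the left stand. I handed the job in at about 38.6 s.

- **Leaning:** I picked up the marker and let it go in the empty middle lane. It came to rest tail down at 45°, against the stop. I then swung it upright and took it again.
- **Reset:** Feeling in the well, I found no floor at the expected height and then a soft spring. It gave from about 1.2 to 5.5 N over 6 mm and then stopped dead. I held it there at 12 N for about half a second. I used a faint dark spot in the top camera image to choose where to start, and the first spot I tried was the hole, so I did not search along the whole floor.
- **What went wrong:** When I first let go of the marker on its return, it tipped sideways over the right lip of the lane with its tail still at the lane's foot. I pushed it upright from the side, and it dropped into the lane as I closed the fingers for a fresh grip. I then gripped it again and pushed it lightly down the lane. It barely moved and the force rose at once, so the tail is against the stop.
- **Last check:** Both cameras showed the marker lying straight in the middle lane with the gripper clear. Its orange ring was within about 1 mm of where it sat after the first seating. The other things looked unmoved in the top picture. The highest force I read was 47 N at the wrist (limit 120 N), when I first pushed the marker against the stop.

The two cameras and the arm disagreed by about 4–5 mm at the stand, so I relied on touch there. The state after handing in could not be read.

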